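# Turn a dry steel beaker mouth-up and clamp it on the bench shaker

### The job

Two steel beakers stand mouth-down on the worktop, where they were left to dry. Turn the smaller one the right way up and stand it, mouth up, on the rubber mat between the open jaws of the bench shaker, then let go and press the clamp lever all the way down until it stays down and the jaws hold the beaker. Leave the larger beaker, the bottles and the roll of tape where they are.

Things in the scene. Friction and masses are not known exactly. Their poses are not given: they have to be found in the camera images.
- steel_beaker: the smaller beaker: straight-sided plain steel, 56 mm outside diameter (58.4 mm at the narrow rolled rim), 76 mm tall, 2 mm wall, about 90 g, no spout or handle. Origin: centre of the outside of its base; its own +z points from the base to the mouth (so +z points down at the start). The wall is slightly faceted: laid gently on its side it stays there.
- shaker: grey bench shaker, fixed, 190 mm deep (x) by 150 mm wide (y), top of its aluminium platform 55 mm above the worktop. Origin: centre of its underside; its -x side is the front with knob and lever. Behind the seat (+x) is a fixed V-shaped jaw, in front of it (-x) the sliding jaw; both stand to 91 mm above the worktop. The seat is open toward both y sides.
- shaker_seat (a point): centre of the beaker's place on the top of the rubber mat (57 mm above the worktop), where the centre of its base comes when clamped. Axes as the shaker's. With the clamp open there is 14 mm of play along x in front of a beaker that touches the V jaw, so set it down about 7 mm toward -x; the closing jaw pushes the beaker back (+x) into the V and centres it.
- clamp_pad: rubber pad, 40 mm wide and 24 mm tall, of the sliding jaw (same axes as the shaker): it moves 18 mm toward +x as the lever goes down and then presses the beaker against the V jaw. Its origin coincides with the shaker's origin when the clamp is open.
- clamp_lever (a joint): 0 = open, handle rising 0.85 rad above level toward the front; 1.05 = fully down, handle 0.2 rad below level. A spring lifts it back until its toggle passes dead centre at 0.90; beyond that it snaps down and stays. Push needed at the grip: about 6 N at first, then less. Pivot: 85 mm in front (-x) of the shaker's origin, 80 mm above the worktop, axis along the shaker's y.
- lever_grip (a point): middle of the upper face of the lever's black grip, 90 mm from the pivot; it moves with the lever. The grip is 56 mm long, 22 mm wide and 13 mm thick.
- large_beaker: bystander: larger steel beaker of the same kind, also mouth-down, 72 mm across (75 mm at the rim) and 98 mm tall. Origin: centre of its base (its +z points down).
- white_bottle: bystander: white bottle with a screw cap, 91 mm wide, 188 mm tall. Origin: centre of its underside.
- teal_bottle: bystander: small amber glass bottle with a screw cap, 69 mm wide, 143 mm tall. Origin: centre of its underside.
- tape_roll: bystander: roll of tape lying flat, 88 mm across, 24 mm tall. Origin: centre of its underside.
Not all that is in view belongs to the job. Leave any brown, orange or purple look-alike of the steel_beaker alone.

How it is judged:
By the outcome, as a careful person would: the job done as asked, in the order asked, and still so for the second after the job is handed in, with the robot touching nothing.
It also fails if it takes over 70 s, if anything falls off the work surface, if the arm or the gripper's body presses on something with over 40 N, if the wrist force passes 120 N, or if a joint passes its speed limit or range.

### The arm

A 6-joint arm with a two-finger parallel gripper is mounted at the origin on a cart in front of the work surface, level with it; the furniture and walls round the work are solid. World frame = base frame: x ahead of the robot, y to its left, z up, the work surface at z = 0. Lengths are in m, angles in degrees, forces in N, time in s.
With the tool pointing down it reaches from about 0.3 to 0.75 m from the base axis. Payload 8.5 kg.
Tool frame: the origin (TCP) lies at the very end of the fingers, on their centre line; the grasp point (between the pads) lies 19 mm behind it (env.hold_point_z is the distance from the TCP to the grasp point, in m); z points along the fingers, y is the line along which they close (so a half turn about z gives the same grasp; the last joint's range is limited). The gripper opens to 85 mm and grips with 20 to 120 N. Pads are 22 mm wide; open, the fingers measure 114 mm over their backs; the gripper's body (76 mm by 85 mm) begins 54 mm behind the grasp point. The pads swing forward as they close: fully open they stand 13 mm farther back than shut.
Start: joints at [-52.443, 21.807, 74.336, -0, 83.858, -12.336], TCP at [0.421, -0.354, 0.196] pointing down, gripper open.
Joint ranges: [-178.18, 178.18], [-50.72, 133.34], [12.68, 142.11], [-81.47, 261.47], [9.98, 163.14], [-165.26, 165.26]. Speed limits (degrees/s): [136.94, 136.94, 180, 180, 180, 180].

### API

Orientations are given as a 3x3 rotation matrix whose columns are the frame's x, y, z axes.
In Python, from rig import env, optics gives the robot as it stands.
- The arm moves only by the shell command python3 -m jog 'ROWS' [OPENING] [FORCE]. ROWS is JSON, a list of rows, each an object with "linear": the shift along the tool's x, y, z in units of 40 mm (1.0 is 40 mm), a list of three; "roll": the turn about the tool's z in units of 5 degrees (1.0 is 5 degrees). A call has 1 to 12 rows; each row shifts and turns the commanded pose from where the row before left it, along the tool's axes as they then stand; what a row does not reach is not made up. A row lasts 1/12 s, in which the tool goes at most 41.7 mm and 7.16 degrees, less where a joint would pass 70% of its speed; a pose out of reach is approached as far as the arm can. A call is refused whole if a number of a shift passes 1 or a number of a turn 1, either way. A call with a gripper value outside its range is refused whole. OPENING is the opening, from -1 (shut) to 1 (fully open), set as the call begins (- or left out, the last holds). The fingers move at their own pace and stop on an object; FORCE is the grip in N (left out, the last holds). Time passes only in rows, so rows that do not move let the fingers close. It gives the time, the measured TCP pose, the force, the opening and the grip force at its end, in the units of the state.
- env.observe(): the state, without advancing time (a new reading comes with each control period).
- optics.get_image(name): name is "scene" or "top"; returns the picture (400x640x3 uint8, red, green, blue); there is no depth.
- optics.calibration(name): a dict with "fov_y" (degrees; the focal length in pixels is half the picture's height over the tangent of half this angle, whatever the lens; pixels are square), "cx", "cy" (the principal point, pixels), "D" ([k1, k2, p1, p2, k3] as OpenCV has them; the pictures are not rectified), "T" (4x4, takes a point from camera to world coordinates). Camera axes: x right, y down, z forward; pixel columns grow to the right and rows downward; lengths in m; the calibration is good to about 2 mm. A picture is of the moment at which its call begins. calibration takes no time and is no camera call.
- env.close_job(): hands the job in; it is judged then, once.
The state is a dict: "time_s": time; "q": joint angles; "qvel": joint speeds; "joint_efforts": joint torques, N m; "position": TCP position; "tool_rot": TCP orientation; "ft_force": force on the tool from outside, world axes, zero at the start; "wrist_torque": the same for the moment, N m; "grip_width": finger opening in m; "gripper_force": force on a finger pad.
Only numpy, scipy, OpenCV 4.12 (cv2) and the standard library are available. Lean on these libraries where they do the work, as an engineer would, in place of code of your own. Each camera call takes 0.05 s, during which the arm holds its last target. There are 200 camera calls.

## Working session

There is one attempt and no reset: what is moved stays moved. The work goes in short steps, Python scripts to look and compute and a shell command to move; the robot and the scene stay as the last step left them, time stands still between calls to the robot, and variables do not carry over. Pictures are saved under pics/ and viewed, at most 10 in all, crops included, and the job is handed in when it is done.

```bash
ls; mkdir -p pics; python3 - <<'E'
from rig import env, optics
import cv2, numpy as np
for n in ("scene","top"):
    im=optics.get_image(n); cv2.imwrite(f"pics/{n}0.png",im[:,:,::-1]); c=optics.calibration(n); print(n,c)
s=env.observe(); print(s, env.hold_point_z)
E
```

```text
pics
scene {'fov_y': 55.18849443317447, 'cx': 317.288255330703, 'cy': 204.86252002286324, 'D': array([-0.08925871,  0.        ,  0.        ,  0.        ,  0.        ]), 'T': array([[-0.4029261 ,  0.79552324, -0.45254097,  0.97622278],
       [ 0.91513219,  0.35750716, -0.18633759,  0.17917433],
       [ 0.01355075, -0.48921509, -0.8720579 ,  0.97568656],
       [ 0.        ,  0.        ,  0.        ,  1.        ]])}
top {'fov_y': 43.72575552637022, 'cx': 324.3628457254297, 'cy': 202.95221324161326, 'D': array([-0.02431619,  0.        ,  0.        ,  0.        ,  0.        ]), 'T': array([[ 0.49055865, -0.77388233,  0.40057253, -0.04317378],
       [-0.87138074, -0.43199485,  0.2325426 , -0.3338224 ],
       [-0.00691534, -0.46312697, -0.88626496,  1.38158745],
       [ 0.        ,  0.        ,  0.        ,  1.        ]])}
{'time_s': 0.1, 'q': array([-5.24414681e+01,  2.18379318e+01,  7.43795083e+01,  3.52522233e-04,
        8.38591973e+01, -1.23347916e+01]), 'qvel': array([-0.06362375, -0.06849812, -0.23010677, -0.02888462,  0.04011488,
        0.01764453]), 'joint_efforts': array([ 5.09255930e-03, -4.49215972e+01, -2.31657904e+01, -7.91957450e-05,
        3.64781758e-03, -3.97750270e-06]), 'position': array([ 0.42047639, -0.35405668,  0.19587135]), 'tool_rot': array([[ 6.44213385e-01,  7.64845382e-01, -8.10498247e-04],
       [ 7.64845755e-01, -6.44212572e-01,  1.06406614e-03],
       [ 2.91712916e-04, -1.30539180e-03, -9.99999105e-01]]), 'ft_force': array([-0.3800971 , -0.44222036,  0.11200003]), 'wrist_torque': array([0.03593316, 0.02001569, 0.06122019]), 'gripper_force': 0.0, 'grip_width': 0.0856402438746874} 0.0187
```

View pics/scene0.png

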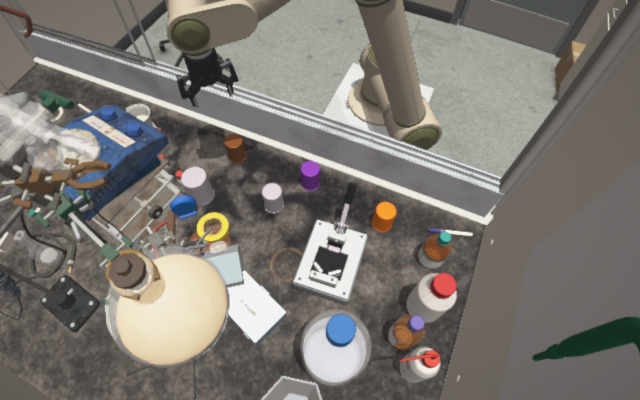

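View pics/top0.png

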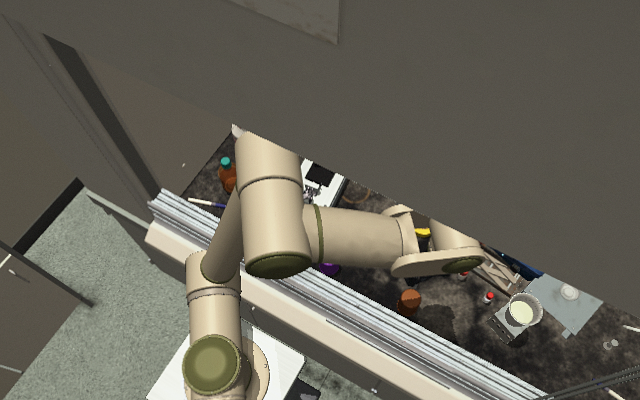

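The scene view shows the plain steel beakers at about (273,198), small, and (198,186), large. The shaker is near (332,260) with its lever toward (348,205). In the top view the arm blocks the shaker and the small beaker. I'll zoom in to measure.

```bash
python3 - <<'E'
import cv2
im=cv2.imread("pics/scene0.png")[140:310,220:420]
cv2.imwrite("pics/crop1.png",cv2.resize(im,None,fx=3.5,fy=3.5,interpolation=cv2.INTER_CUBIC))
E
```

```text
(no output)
```

View pics/crop1.png

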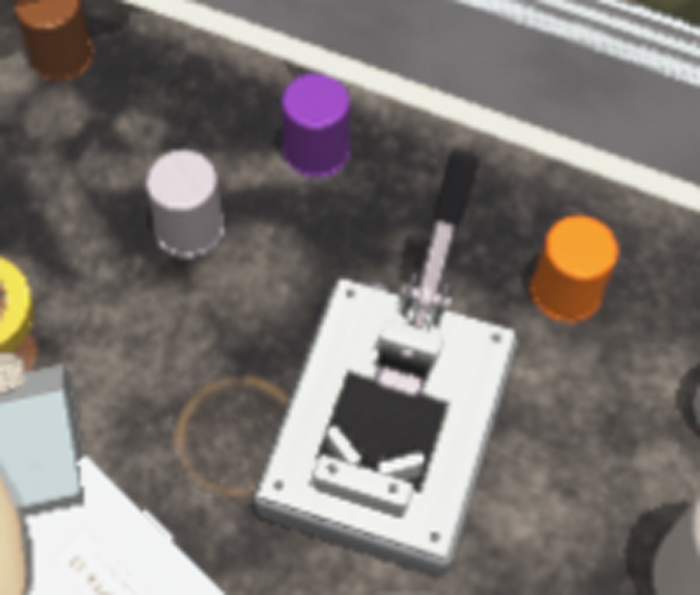

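The crop shows the small beaker's top disc at (182,180). The platform corners are at (340,281), (517,333), (449,558) and (258,500), and the black grip is near (457,190).

```bash
cat > vis.py <<'E'
import numpy as np, cv2
from rig import env, optics
def K(c):
    f=200/np.tan(np.radians(c["fov_y"]/2)); return np.array([[f,0,c["cx"]],[0,f,c["cy"]],[0,0,1]])
def proj(n,P):
    c=optics.calibration(n); T=np.linalg.inv(c["T"])
    return cv2.projectPoints(np.atleast_2d(P).astype(float),cv2.Rodrigues(T[:3,:3])[0],T[:3,3],K(c),c["D"])[0][:,0]
def back(n,uv,z):
    c=optics.calibration(n); p=cv2.undistortPoints(np.array(uv,float).reshape(-1,1,2),K(c),c["D"])[:,0]
    d=np.c_[p,np.ones(len(p))]@c["T"][:3,:3].T; o=c["T"][:3,3]
    return o+d*((z-o[2])/d[:,2])[:,None]
E
python3 - <<'E'
from vis import *
from scipy.optimize import least_squares
cr=lambda a:np.array(a,float)/3.5+[220-.35,140-.35]
uv=cr([(340,281),(517,333),(449,558),(258,500)])
W=back("scene",uv,.055); print(W.round(4),[np.linalg.norm(W[i]-W[i-1]).round(4) for i in range(4)])
L=np.array([(-.095,.075),(-.095,-.075),(.095,-.075),(.095,.075)])
def mod(p,L,z):
    c,s=np.cos(p[2]),np.sin(p[2]); return np.c_[L@np.array([[c,s],[-s,c]])+p[:2],np.full(len(L),z)]
best=None
for sg in(1,-1):
  l=L*[1,sg]
  for a in np.arange(0,6.2,.7):
    r=least_squares(lambda p:(proj("scene",mod(p,l,.055))-uv).ravel(),[*W[:,:2].mean(0),a])
    if best is None or r.cost<best[0]-1e-6: best=(r.cost,sg,r.x)
print("shaker",best,np.degrees(best[2][2]))
p=best[2]
print("seat V region / grip pred", (proj("scene",mod(p,np.array([[-.085-.0594,0]]),.1476))-[219.65,139.65])*3.5)
b=back("scene",cr([(182,180),(147,180),(217,180)]),.076);print("beaker top",b.round(4),np.linalg.norm(b[1]-b[2]))
for nm,c0 in(("rim",(188,224)),("purple",(316,102)),("orange",(581,246))): print(nm,back("scene",cr([c0]),0 if nm=="rim" else .076).round(3))
E
```

```text
[[0.5417 0.     0.055 ]
 [0.5273 0.1404 0.055 ]
 [0.709  0.1569 0.055 ]
 [0.7252 0.0173 0.055 ]] [np.float64(0.1843), np.float64(0.1411), np.float64(0.1825), np.float64(0.1405)]
shaker (np.float64(9.678471517734545), -1, array([0.62509659, 0.07830449, 0.09832778])) 5.633766691229016
seat V region / grip pred [[456.37349656 187.20954916]]
beaker top [[ 0.521  -0.1451  0.076 ]
 [ 0.5323 -0.1702  0.076 ]
 [ 0.5097 -0.12    0.076 ]] 0.05505726947583452
rim [[ 0.519 -0.148  0.   ]]
purple [[ 0.41  -0.08   0.076]]
orange [[0.448 0.161 0.076]]
```

Sizes agree to within the rounded edges, and the predicted grip position matches the picture to 3 px. Shaker is at (0.625, 0.078) with yaw 5.6°, the beaker at (0.521, -0.146).

A vertical tool can't turn the beaker directly. My plan is to hold it mid-height, pivot it in the pads against the shaker's -y edge, and set it down upright. First I roll the tool so its y lies along the shaker's x.

```bash
cat >> vis.py <<'E'
SH=np.array([.6251,.0783]); YAW=.0983
def sh(x,y): c,s=np.cos(YAW),np.sin(YAW); return SH+[c*x-s*y,s*x+c*y]
def go(xy,z):
    s=env.observe(); R=s["tool_rot"]; d=np.array([*xy,z])-s["position"]
    print("t",round(s["time_s"],2),"pos",s["position"].round(4),"yaw_y",np.degrees(np.arctan2(R[1,1],R[0,1])).round(1),"units",(R.T@d/.04).round(3),"F",s["ft_force"].round(1),"w",round(s["grip_width"],4))
E
python3 -m jog '[{"linear":[0,0,0],"roll":-0.914},{"linear":[0,0,0],"roll":-0.914},{"linear":[0,0,0],"roll":-0.914},{"linear":[0,0,0],"roll":-0.914},{"linear":[0,0,0],"roll":-0.914},{"linear":[0,0,0],"roll":-0.914},{"linear":[0,0,0],"roll":-0.914},{"linear":[0,0,0],"roll":-0.914},{"linear":[0,0,0],"roll":-0.914},{"linear":[0,0,0],"roll":-0.914},{"linear":[0,0,0],"roll":0}]' 1 20
python3 - <<'E'
from vis import *
go([.521,-.146],.196)
# seat features in the shaker frame
cr=lambda a:np.array(a,float)/3.5+[220-.35,140-.35]
c,s=np.cos(YAW),np.sin(YAW)
for nm,pts,z in(("mat",[(347,375),(447,403),(425,488),(322,452)],.057),("pad low/top",[(400,390),(402,370)],.075),("Vtips",[(330,432),(422,455)],.091),("jawtop",[(380,350),(441,350),(318,460),(412,487)],.091)):
    W=back("scene",cr(pts),z)[:,:2]-SH; print(nm,np.c_[W@[c,s],W@[-s,c]].round(4).tolist())
E
```

```text
time_s: 1.02
position: [0.4205, -0.3542, 0.1961]
tool_rot: [[-0.1, 0.995, -0.0], [0.995, 0.1, 0.001], [0.001, -0.0, -1.0]]
ft_force: [0.8, 0.5, -0.1]
grip_width: 0.0859
gripper_force: 0.0
t 1.02 pos [ 0.4205 -0.3542  0.1961] yaw_y 5.8 units [4.926e+00 3.020e+00 4.000e-03] F [ 0.8  0.5 -0.1] w 0.0859
mat [[-0.017, -0.0401], [-0.019, 0.0366], [0.0484, 0.0396], [0.0459, -0.0386]]
pad low/top [[-0.0106, 0.002], [-0.0261, -0.0012]]
Vtips [[0.0417, -0.0341], [0.0377, 0.0319]]
jawtop [[-0.0292, -0.0196], [-0.0431, 0.0222], [0.0639, -0.0355], [0.062, 0.0319]]
```

```bash

python3 -m jog '[{"linear":[0.821,0.503,0],"roll":0},{"linear":[0.821,0.503,0],"roll":0},{"linear":[0.821,0.503,0],"roll":0},{"linear":[0.821,0.503,0],"roll":0},{"linear":[0.821,0.503,0],"roll":0},{"linear":[0.821,0.503,0],"roll":0},{"linear":[0,0,0.7],"roll":0},{"linear":[0,0,0.7],"roll":0},{"linear":[0,0,0],"roll":0},{"linear":[0,0,0],"roll":0}]' 1 20
python3 - <<'E'
from vis import *
go([.521,-.146],.019)
im=optics.get_image("scene"); cv2.imwrite("pics/s2.png",cv2.resize(im[120:270,180:380,::-1],None,fx=3,fy=3,interpolation=2))
im=optics.get_image("top"); cv2.imwrite("pics/t2.png",im[:,:,::-1])
E
```

```text
time_s: 1.85
position: [0.5211, -0.1462, 0.14]
tool_rot: [[-0.096, 0.995, -0.002], [0.995, 0.096, 0.001], [0.002, -0.002, -1.0]]
ft_force: [-0.3, -0.3, 0.8]
grip_width: 0.0854
gripper_force: 0.0
t 1.85 pos [ 0.5211 -0.1462  0.14  ] yaw_y 5.5 units [1.000e-03 4.000e-03 3.025e+00] F [-0.3 -0.3  0.8] w 0.0854
```

View pics/s2.png

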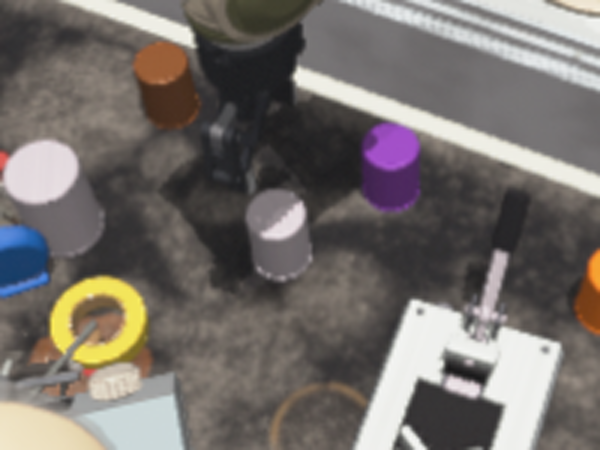

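The gripper hangs just behind and above the beaker top at (277,213), as expected from its 140 mm height. I'll lower it and close.

```bash

python3 -c "
from vis import *
print((proj('scene',[[.521,-.146,.14],[.564,-.142,.14],[.478,-.150,.14],[.521,-.146,.076]])-[180,120])*3)"
python3 -m jog '[{"linear":[0,0,0.6],"roll":0},{"linear":[0,0,0.6],"roll":0},{"linear":[0,0,0.6],"roll":0},{"linear":[0,0,0.6],"roll":0},{"linear":[0,0,0.62],"roll":0},{"linear":[0,0,0],"roll":0},{"linear":[0,0,0],"roll":0}]' 1 20

```

```text
[[267.41403414 174.50917648]
 [248.37558254 214.72807643]
 [285.7295255  135.91532761]
 [274.07657182 212.87172388]]
time_s: 2.53
position: [0.522, -0.1471, 0.0205]
tool_rot: [[-0.096, 0.995, 0.0], [0.995, 0.096, -0.0], [-0.0, 0.0, -1.0]]
ft_force: [-0.7, -0.6, 0.6]
grip_width: 0.0854
gripper_force: 0.0
```

```bash

python3 -m jog '[{"linear":[0,0,0],"roll":0},{"linear":[0,0,0],"roll":0},{"linear":[0,0,0],"roll":0},{"linear":[0,0,0],"roll":0},{"linear":[0,0,0],"roll":0},{"linear":[0,0,0],"roll":0},{"linear":[0,0,0],"roll":0},{"linear":[0,0,0],"roll":0}]' -1 30
python3 -m jog '[{"linear":[0,0,-0.8],"roll":0},{"linear":[0,0,-0.8],"roll":0},{"linear":[0,0,-0.8],"roll":0},{"linear":[0,0,-0.8],"roll":0},{"linear":[0,0,0],"roll":0},{"linear":[0,0,0],"roll":0}]' -1 30
python3 - <<'E'
from vis import *
go(sh(0,-.100),.130)
im=optics.get_image("scene"); cv2.imwrite("pics/s3.png",cv2.resize(im[100:250,180:380,::-1],None,fx=3,fy=3,interpolation=2))
E
```

```text
time_s: 3.2
position: [0.5225, -0.1471, 0.0218]
tool_rot: [[-0.097, 0.995, 0.003], [0.995, 0.097, -0.002], [-0.002, 0.003, -1.0]]
ft_force: [-2.7, -0.2, 8.4]
grip_width: 0.0569
gripper_force: 30.2
time_s: 3.7
position: [0.5223, -0.1468, 0.15]
tool_rot: [[-0.097, 0.995, 0.005], [0.995, 0.097, -0.002], [-0.003, 0.004, -1.0]]
ft_force: [-0.2, 0.4, -1.4]
grip_width: 0.0567
gripper_force: 32.8
t 3.7 pos [ 0.5223 -0.1468  0.15  ] yaw_y 5.6 units [2.851 3.105 0.506] F [-0.2  0.4 -1.4] w 0.0567
```

View pics/s3.png

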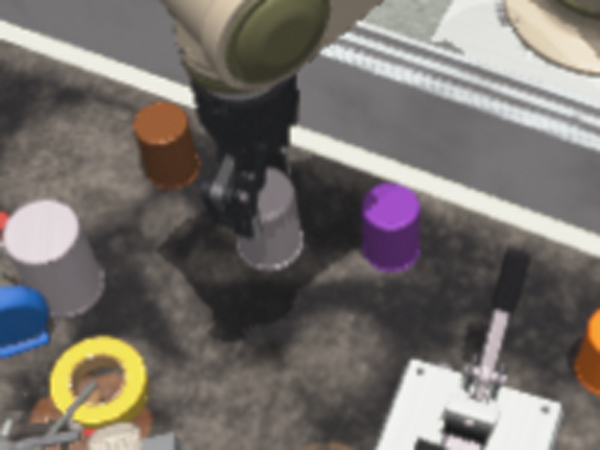

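The beaker is held level at (270,220), with the rim about 40 mm below the grasp point. Next I go beside the shaker's -y edge with the rim overlapping the platform by about 14 mm.

```bash

python3 -c "
from vis import *
go(sh(0,-.090),.085)"
python3 -m jog '[{"linear":[0.7,0.62,0],"roll":0},{"linear":[0.7,0.62,0],"roll":0},{"linear":[0.7,0.62,0],"roll":0},{"linear":[0.7,0.62,0],"roll":0},{"linear":[0.3,0.62,0],"roll":0},{"linear":[0,0,0],"roll":0},{"linear":[0,0,0],"roll":0}]' -1 20
python3 -c "
from vis import *
go(sh(0,-.090),.085)"

```

```text
t 3.75 pos [ 0.5215 -0.1464  0.1483] yaw_y 5.6 units [3.089 3.124 1.584] F [-1.2 -0.  -0.9] w 0.0566
time_s: 4.33
position: [0.6328, -0.0099, 0.1456]
tool_rot: [[-0.099, 0.995, -0.003], [0.995, 0.099, 0.0], [0.001, -0.003, -1.0]]
ft_force: [-0.3, -0.1, 0.0]
grip_width: 0.057
gripper_force: 32.8
t 4.33 pos [ 0.6328 -0.0099  0.1456] yaw_y 5.7 units [-0.038  0.031  1.515] F [-0.3 -0.1  0. ] w 0.057
```

```bash

python3 -m jog '[{"linear":[0,0,0.5],"roll":0},{"linear":[0,0,0.5],"roll":0},{"linear":[0,0,0.5],"roll":0},{"linear":[0,0,0.2],"roll":0},{"linear":[0,0,0],"roll":0},{"linear":[0,0,0.1],"roll":0},{"linear":[-0.04,0,0.1],"roll":0},{"linear":[-0.04,0,0.1],"roll":0},{"linear":[-0.04,0,0.1],"roll":0},{"linear":[0,0,0],"roll":0}]' -1 20
python3 -c "
from vis import *
go(sh(0,-.090),.085)"

```

```text
time_s: 5.17
position: [0.6352, -0.0201, 0.0693]
tool_rot: [[-0.096, 0.995, 0.008], [0.995, 0.096, -0.008], [-0.008, 0.007, -1.0]]
ft_force: [-9.1, -12.8, 30.0]
grip_width: 0.0568
gripper_force: 40.7
t 5.17 pos [ 0.6352 -0.0201  0.0693] yaw_y 5.5 units [ 0.22  -0.008 -0.393] F [ -9.1 -12.8  30. ] w 0.0568
```

```bash

python3 - <<'E'
from vis import *
im=optics.get_image("scene"); cv2.imwrite("pics/s4.png",cv2.resize(im[150:300,220:420,::-1],None,fx=3,fy=3,interpolation=2))
E
```

```text
(no output)
```

View pics/s4.png

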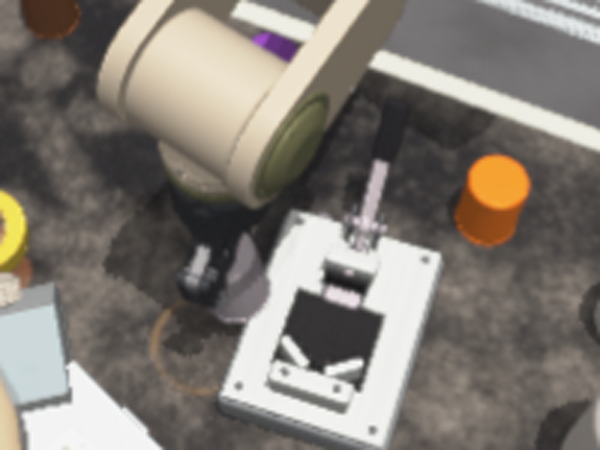

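The beaker is tilting in the pads, with its mouth edge on the platform at (245,300). It works, so I continue the arc and move outward more as it lowers.

```bash

python3 -m jog '[{"linear":[-0.08,0,0.06],"roll":0},{"linear":[-0.08,0,0.06],"roll":0},{"linear":[-0.04,0,0.1],"roll":0},{"linear":[-0.04,0,0.1],"roll":0},{"linear":[-0.03,0,0.1],"roll":0},{"linear":[-0.03,0,0.1],"roll":0},{"linear":[0,0,0],"roll":0}]' -1 20
python3 -c "
from vis import *
go(sh(0,-.090),.041)"

```

```text
time_s: 5.8
position: [0.6362, -0.0338, 0.0471]
tool_rot: [[-0.096, 0.995, 0.006], [0.995, 0.096, -0.01], [-0.01, 0.005, -1.0]]
ft_force: [-6.4, -20.3, 20.0]
grip_width: 0.0567
gripper_force: 38.3
t 5.8 pos [ 0.6362 -0.0338  0.0471] yaw_y 5.5 units [ 0.567 -0.003  0.147] F [ -6.4 -20.3  20. ] w 0.0567
```

```bash

python3 -m jog '[{"linear":[-0.08,0,0],"roll":0},{"linear":[-0.03,0,0.1],"roll":0},{"linear":[-0.02,0,0.1],"roll":0},{"linear":[0,0,0.1],"roll":0},{"linear":[0,0,0.1],"roll":0},{"linear":[0,0,0],"roll":0}]' -1 20
python3 - <<'E'
from vis import *
go(sh(0,-.090),.041)
im=optics.get_image("scene"); cv2.imwrite("pics/s5.png",cv2.resize(im[170:280,240:360,::-1],None,fx=4,fy=4,interpolation=2))
E
```

```text
time_s: 6.3
position: [0.636, -0.0378, 0.0286]
tool_rot: [[-0.096, 0.995, 0.003], [0.995, 0.096, -0.007], [-0.008, 0.003, -1.0]]
ft_force: [-2.6, -18.3, 6.6]
grip_width: 0.0569
gripper_force: 25.6
t 6.3 pos [ 0.636  -0.0378  0.0286] yaw_y 5.5 units [ 0.663  0.013 -0.315] F [ -2.6 -18.3   6.6] w 0.0569
```

View pics/s5.png

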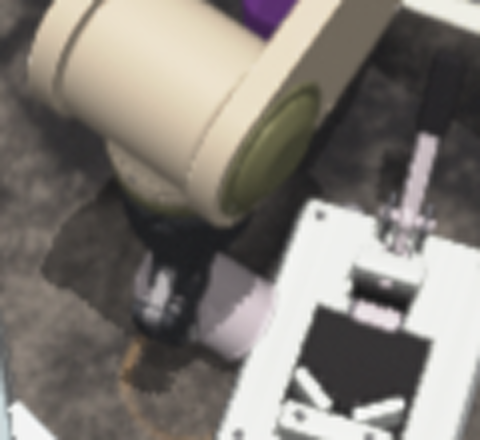

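The mouth now points toward the shaker and downward, at about (245,315), which matches the computed turn of about 63°. Phase 2 is to back off, lift, and put the lower mouth edge on the platform.

```bash

python3 -m jog '[{"linear":[-0.15,0,0],"roll":0},{"linear":[0,0,-0.6],"roll":0},{"linear":[0,0,-0.6],"roll":0},{"linear":[0,0,-0.6],"roll":0},{"linear":[0,0,0],"roll":0},{"linear":[0,0,0],"roll":0}]' -1 20
python3 - <<'E'
from vis import *
go(sh(0,-.088),.088)
E
```

```text
time_s: 6.85
position: [0.6362, -0.039, 0.1003]
tool_rot: [[-0.097, 0.995, 0.003], [0.995, 0.097, -0.0], [-0.001, 0.003, -1.0]]
ft_force: [0.4, -0.1, -1.1]
grip_width: 0.0567
gripper_force: 25.4
t 6.85 pos [ 0.6362 -0.039   0.1003] yaw_y 5.6 units [0.746 0.01  0.307] F [ 0.4 -0.1 -1.1] w 0.0567
```

```bash

python3 -m jog '[{"linear":[0.75,0,0],"roll":0},{"linear":[0,0,0],"roll":0},{"linear":[0,0,0.4],"roll":0},{"linear":[-0.02,0,0.1],"roll":0},{"linear":[-0.08,0,0.1],"roll":0},{"linear":[-0.1,0,0.08],"roll":0},{"linear":[-0.1,0,0.08],"roll":0},{"linear":[-0.08,0,0.08],"roll":0},{"linear":[-0.06,0,0.1],"roll":0},{"linear":[0,0,0],"roll":0}]' -1 20
python3 - <<'E'
from vis import *
go(sh(0,-.115),.045)
im=optics.get_image("scene"); cv2.imwrite("pics/s6.png",cv2.resize(im[170:280,240:360,::-1],None,fx=4,fy=4,interpolation=2))
E
```

```text
time_s: 7.68
position: [0.6342, -0.0272, 0.0604]
tool_rot: [[-0.097, 0.995, -0.001], [0.995, 0.097, 0.0], [0.0, -0.001, -1.0]]
ft_force: [-0.0, 0.5, -0.5]
grip_width: 0.0567
gripper_force: 25.4
t 7.68 pos [ 0.6342 -0.0272  0.0604] yaw_y 5.5 units [-0.228  0.034  0.386] F [-0.   0.5 -0.5] w 0.0567
```

View pics/s6.png

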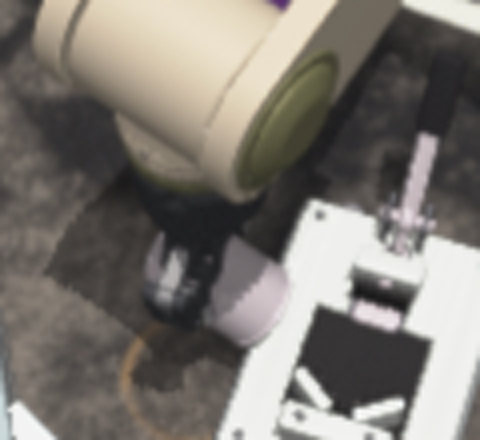

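There is no contact force, so the turn angle is uncertain. I'll overlay model outlines at several angles on the image to read it.

```bash
cat >> vis.py <<'E'
def outline(rot,g,gp=.0405,ax=None):
    # beaker held at grasp point g; rot: degrees turned, mouth from down toward +shaker y
    v=np.array([-np.sin(YAW),np.cos(YAW),0]); u=np.array([np.cos(YAW),np.sin(YAW),0]); z=np.array([0,0,1.])
    r=np.radians(rot); m=-np.cos(r)*z+np.sin(r)*v; w=np.cross(m,u)
    t=np.linspace(0,2*np.pi,40)[:,None]; ring=lambda c,R:c+R*(np.cos(t)*u+np.sin(t)*w)
    return ring(g+gp*m,.0292),ring(g-(.076-gp)*m,.028)
def montage(fn,rots,x0=260,y0=200,w=64,h=72,k=4):
    s=env.observe(); g=s["position"]-.0187*s["tool_rot"][:,2]
    im=np.ascontiguousarray(optics.get_image("scene")[y0:y0+h,x0:x0+w,::-1]); P=[]
    for a in [None]+list(rots):
        p=cv2.resize(im,None,fx=k,fy=k,interpolation=2)
        if a is not None:
            for ring,c in zip(outline(a,g),((0,0,255),(255,160,0))):
                q=((proj("scene",ring)+.5-[x0,y0])*k).round().astype(np.int32); cv2.polylines(p,[q],True,c,1)
            cv2.putText(p,str(a),(5,18),0,.6,(0,255,255),2)
        P.append(p)
    n=len(P)//2; cv2.imwrite(fn,np.vstack([np.hstack(P[:n]),np.hstack(P[n:])]))
E
python3 -c "
from vis import *
montage('pics/m1.png',[35,50,65,80,100])"
```

```text
(no output)
```

View pics/m1.png

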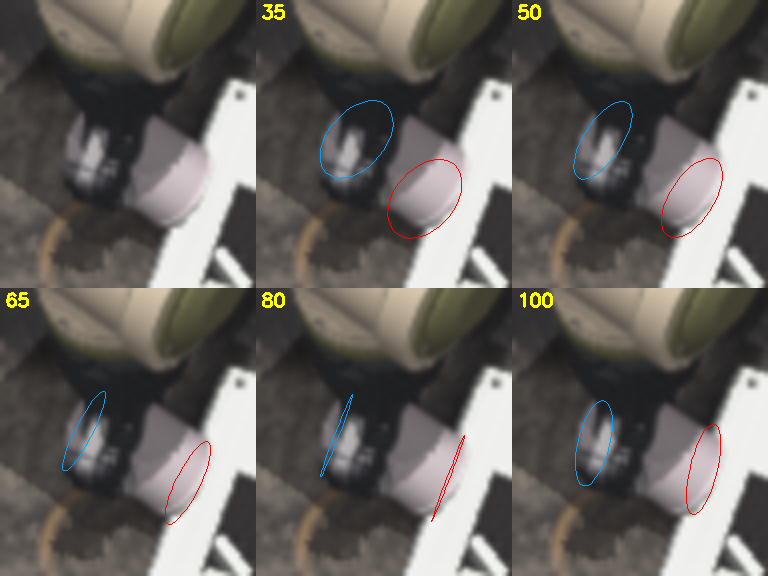

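The 65° outline fits: the rim edge runs from about (208,160) to (178,225) in the first panel. So the lip slipped off the edge without turning. I'll retry with about 23 mm of overlap and more downward press before moving out.

```bash

python3 -m jog '[{"linear":[-0.1,0,0],"roll":0},{"linear":[0,0,-0.5],"roll":0},{"linear":[0,0,-0.5],"roll":0},{"linear":[0.45,0,0],"roll":0},{"linear":[0.43,0,0],"roll":0},{"linear":[0,0,0],"roll":0},{"linear":[0,0,0],"roll":0}]' -1 20
python3 -m jog '[{"linear":[0,0,0.4],"roll":0},{"linear":[0,0,0.1],"roll":0},{"linear":[0,0,0.1],"roll":0},{"linear":[-0.04,0,0.1],"roll":0},{"linear":[-0.06,0,0.1],"roll":0},{"linear":[0,0,0],"roll":0}]' -1 20
python3 - <<'E'
from vis import *
go(sh(0,-.075),.080)
E
```

```text
time_s: 8.37
position: [0.6314, 0.005, 0.1015]
tool_rot: [[-0.099, 0.995, 0.0], [0.995, 0.099, -0.0], [-0.0, 0.0, -1.0]]
ft_force: [0.4, -0.5, -0.5]
grip_width: 0.0565
gripper_force: 25.4
time_s: 8.87
position: [0.6316, -0.0001, 0.0686]
tool_rot: [[-0.097, 0.995, -0.001], [0.995, 0.097, -0.0], [0.0, -0.001, -1.0]]
ft_force: [0.8, -0.7, -1.2]
grip_width: 0.0568
gripper_force: 25.4
t 8.87 pos [ 6.316e-01 -1.000e-04  6.860e-02] yaw_y 5.6 units [ 0.092  0.029 -0.286] F [ 0.8 -0.7 -1.2] w 0.0568
```

No contact at h = 32 mm means the lip sits higher than that. So the earlier pass had already turned it to about 97°, and the 100° outline fits as well. Next I move out to about 33 mm from the edge and lower, so the platform edge lifts the mouth further.

```bash

python3 -m jog '[{"linear":[-0.38,0,0],"roll":0},{"linear":[-0.35,0,0],"roll":0},{"linear":[0,0,0.1],"roll":0},{"linear":[0,0,0.12],"roll":0},{"linear":[0,0,0.12],"roll":0},{"linear":[0,0,0.12],"roll":0},{"linear":[0,0,0],"roll":0}]' -1 20
python3 - <<'E'
from vis import *
go(sh(0,-.108),.028)
E
```

```text
time_s: 9.45
position: [0.6339, -0.0279, 0.0494]
tool_rot: [[-0.098, 0.995, -0.002], [0.995, 0.098, 0.001], [0.001, -0.002, -1.0]]
ft_force: [-0.6, -0.1, -1.0]
grip_width: 0.0569
gripper_force: 25.4
t 9.45 pos [ 0.6339 -0.0279  0.0494] yaw_y 5.6 units [-0.035  0.042  0.536] F [-0.6 -0.1 -1. ] w 0.0569
```

```bash
cat >> vis.py <<'E'
def fit():
    s=env.observe(); g=s["position"]-.0187*s["tool_rot"][:,2]
    im=optics.get_image("scene").astype(int); c=proj("scene",g)[0]
    m=(im[:,:,0]-im[:,:,1]>6)&(im[:,:,0]-im[:,:,2]<25)&(im.sum(2)>210)
    yy,xx=np.mgrid[:400,:640]; m&=np.hypot(xx-c[0],yy-c[1])<45
    n,l,st,_=cv2.connectedComponentsWithStats(m.astype(np.uint8)); 
    k=1+np.argmax(st[1:,4]); m=l==k; dark=im.sum(2)<150
    print("mask",st[k],"grasp px",c.round(1))
    R=[]
    for gp in(.030,.036,.0405,.046):
      for a in range(0,181,5):
        q=proj("scene",np.vstack(outline(a,g,gp))).astype(np.float32); h=cv2.convexHull(q).round().astype(np.int32)
        t=np.zeros((400,640),np.uint8); cv2.fillPoly(t,[h],1); t=(t>0)&~dark
        R.append((round((t&m).sum()/(t|m).sum(),3),gp,a))
    print(sorted(R)[::-1][:8]); return m
E
python3 -c "
from vis import *
m=fit()
im=optics.get_image('scene'); y,x=np.where(m); 
for r in range(y.min()-2,y.max()+3,2): print(r,''.join('#' if m[r,c] else ('.' if im[r,c].sum()<150 else ('W' if im[r,c].min()>170 else '-')) for c in range(x.min()-14,x.max()+12)))"

```

```text
mask [248 221  21  38 290] grasp px [292.5 242.8]
[(np.float64(0.0), 0.046, 180), (np.float64(0.0), 0.046, 175), (np.float64(0.0), 0.046, 170), (np.float64(0.0), 0.046, 165), (np.float64(0.0), 0.046, 160), (np.float64(0.0), 0.046, 155), (np.float64(0.0), 0.046, 150), (np.float64(0.0), 0.046, 145)]
219 -------------------------------...............
221 ------------------------##-------.--..........
223 --------------------######------------........
225 ------------------#-#####------------------...
227 -----------------#####---------------------...
229 ----------------######----------------------..
231 ----------------#####-------------------------
233 ----------------##-#--------------------------
235 ----------------##----------------------------
237 --------------###-----------------------------
239 --------------#####---------------------------
241 --------------######--------------------------
243 --------------##########----------------------
245 --------------###############-----------------
247 --------------###############-------------..--
249 --------------###################----------...
251 ---W-----------###########-#####-#----------..
253 WWWW-----------#######--#--##--###------------
255 WWWW------------#####-##----------------------
257 WWWWW-----------#-##-#-----------------------.
259 WWWWW-----------------------------------------
```

```bash
python3 - <<'E'
import cv2,numpy as np
from vis import *
m=cv2.imread("pics/m1.png")[:,:,::-1]
for n,(x,y) in dict(bright=(180,190),dark=(155,150),darkleft=(75,145),bg=(110,240),bg2=(30,150),grip=(110,120),plat=(240,110),fing=(95,145)).items(): print(n,m[y,x])
# two-image comparison: pixels in the empty scene (scene0) versus now
a=cv2.imread("pics/scene0.png")[:,:,::-1].astype(int); b=optics.get_image("scene").astype(int)
for r in range(222,264,2): print(r,' '.join('%3d%s'%(b[r,c].sum()//3, 'p' if b[r,c,0]-b[r,c,1]>=6 and b[r,c,2]-b[r,c,1]>=1 else ' ') for c in range(268,322,2)))
E
```

```text
bright [197 185 190]
dark [116 109 112]
darkleft [123 116 120]
bg [51 49 47]
bg2 [66 64 60]
grip [33 33 35]
plat [239 240 238]
fing [179 176 176]
222  53   51   45   41   32   34   36   40   43   39   43   41   41   38   52   76   71   49   34   46   50   43   36   53  150  221  200 
224  56   58   55   58   41   34   34   39   43   38   34   33   31   32   33   32   34   31   41   45   43   39   37   88  218  215  161 
226  61   61   56   60   59   35   33   32   33   33   34   32   31   32   32   31   34   47   48   44   41   37   41  155  233  237  238 
228  59   56   52   56   54   46   34   32   34   33   33   33   32   31   32   32   44   51   45   41   38   32   64  213  236  238  238 
230  63   55   55   60   55   54   82   33   33   33   33   32   32   32   39   62   43   46   43   41   39   38  128  231  239  238  239 
232  68   58   56   62   59   82p  84   35   35   34   34   31   31   35   68  103p  86   50   40   37   35   54  182  235  239  238  240 
234  66   57   64   58   65  109p  75   54   80   60   35   32   34   37   93  109p 106p  97p  68   37   37   95  228  2
[... 1263 characters left out ...]
   54 
254  89   79   80   88   65   54   52   46   43   41   42   48   48   63   99  121p 137p 152p 171p 197p 228  236  238  235  119   54   53 
256  78   74   90  111   77   49   48   46   50   50   46   44   45   42   51   87  116p 158p 169  196  236  237  238  224   62   54   53 
258  84   78  108   97   78   52   46   50   50   50   46   46   47   48   49   49   69  164  237  238  237  238  237  192   55   54   53 
260 102   96  114   87   63   53   50   48   49   48   51   82   77   59   55   53   91  228  239  237  236  238  235  105   54   53   53 
262  98  107  110   73   60   60   57   61   61   63   73   89   82   78   75   58  164  237  239  237  237  238  223  193  170   53   53
```

```bash
cat >> vis.py <<'E'
def fit2(gps=(.030,.035,.0405,.046),sl=(-.006,-.003,0,.003,.006)):
    s=env.observe(); g=s["position"]-.0187*s["tool_rot"][:,2]
    im=optics.get_image("scene").astype(int); c=proj("scene",g)[0]
    m=(im[:,:,0]-im[:,:,1]>=6)&(im[:,:,2]-im[:,:,1]>=1)&(im.sum(2)>240)
    yy,xx=np.mgrid[:400,:640]; roi=np.hypot(xx-c[0],yy-c[1])<34; m&=roi
    grip=(im.sum(2)<145)|((abs(im[:,:,0]-im[:,:,1])<5)&(im.sum(2)>210)&(im.sum(2)<600)) # unknown: dark or grey gripper
    R=[]
    for gp in gps:
     for dz in sl:
      for a in range(0,181,5):
        q=proj("scene",np.vstack(outline(a,g+[0,0,dz],gp))).astype(np.float32); h=cv2.convexHull(q).round().astype(np.int32)
        t=np.zeros((400,640),np.uint8); cv2.fillPoly(t,[h],1); t=t>0
        pk=t&m; miss=m&~t; extra=t&~m&(((xx>c[0]+5)&roi))
        R.append((round((pk.sum())/(pk.sum()+miss.sum()+extra.sum()),3),gp,dz,a))
    R=sorted(R)[::-1]; print(m.sum(),R[:8])
    print("best per angle",[(a,max(r[0] for r in R if r[3]==a)) for a in range(0,181,15)])
E
python3 -c "
from vis import *
fit2()"

```

```text
363 [(np.float64(0.918), 0.0405, 0.006, 55), (np.float64(0.913), 0.0405, 0.006, 60), (np.float64(0.901), 0.0405, 0.003, 60), (np.float64(0.901), 0.035, 0.006, 55), (np.float64(0.901), 0.035, 0.006, 50), (np.float64(0.898), 0.0405, 0.006, 50), (np.float64(0.898), 0.035, -0.006, 115), (np.float64(0.896), 0.035, 0.006, 45)]
best per angle [(0, np.float64(0.579)), (15, np.float64(0.742)), (30, np.float64(0.836)), (45, np.float64(0.896)), (60, np.float64(0.913)), (75, np.float64(0.833)), (90, np.float64(0.859)), (105, np.float64(0.876)), (120, np.float64(0.893)), (135, np.float64(0.815)), (150, np.float64(0.695)), (165, np.float64(0.559)), (180, np.float64(0.558))]
```

Silhouettes at about 57° and 115° look alike, but only 115° is geometrically possible at this height. Lowering further should show a clear difference.

```bash

python3 -m jog '[{"linear":[0,0,0.12],"roll":0},{"linear":[0,0,0.12],"roll":0},{"linear":[0,0,0.12],"roll":0},{"linear":[0,0,0.12],"roll":0},{"linear":[0,0,0],"roll":0}]' -1 20
python3 - <<'E'
from vis import *
go(sh(0,-.105),.028); fit2()
E
```

```text
time_s: 10.07
position: [0.6352, -0.0316, 0.0321]
tool_rot: [[-0.097, 0.995, 0.002], [0.995, 0.097, -0.005], [-0.005, 0.001, -1.0]]
ft_force: [-2.6, -11.3, 6.9]
grip_width: 0.0568
gripper_force: 25.3
t 10.07 pos [ 0.6352 -0.0316  0.0321] yaw_y 5.5 units [0.134 0.018 0.102] F [ -2.6 -11.3   6.9] w 0.0568
335 [(np.float64(0.912), 0.035, 0.003, 110), (np.float64(0.912), 0.035, 0, 110), (np.float64(0.91), 0.035, 0, 120), (np.float64(0.907), 0.035, -0.003, 115), (np.float64(0.903), 0.035, 0, 115), (np.float64(0.902), 0.035, 0.003, 115), (np.float64(0.901), 0.035, 0.006, 105), (np.float64(0.901), 0.035, 0.003, 105)]
best per angle [(0, np.float64(0.589)), (15, np.float64(0.718)), (30, np.float64(0.811)), (45, np.float64(0.857)), (60, np.float64(0.876)), (75, np.float64(0.882)), (90, np.float64(0.897)), (105, np.float64(0.901)), (120, np.float64(0.91)), (135, np.float64(0.887)), (150, np.float64(0.771)), (165, np.float64(0.618)), (180, np.float64(0.572))]
```

```bash

python3 - <<'E'
from vis import *
s=env.observe(); g=s["position"]-.0187*s["tool_rot"][:,2]
x0,y0,w,h,k=266,222,50,46,8
im=np.ascontiguousarray(optics.get_image("scene")[y0:y0+h,x0:x0+w,::-1]); p=cv2.resize(im,None,fx=k,fy=k,interpolation=cv2.INTER_CUBIC); o=p.copy()
for a,cs in((57,((0,0,255),(0,120,255))),(118,((255,0,0),(255,255,0)))):
    for ring,c in zip(outline(a,g),cs): cv2.polylines(o,[((proj("scene",ring)+.5-[x0,y0])*k).round().astype(np.int32)],True,c,1)
cv2.imwrite("pics/m2.png",np.hstack([p,o]))
E
```

```text
(no output)
```

View pics/m2.png

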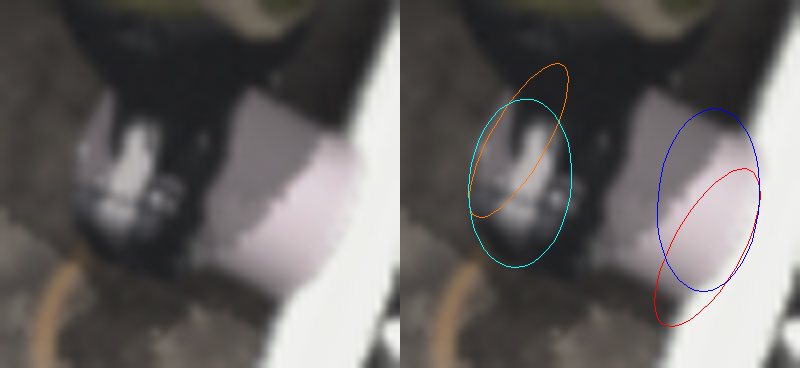

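No interior is visible and the end arc from (345,130) to (285,295) is thin, so the turn is only about 75–85°, with the beaker slid up about 7 mm in the pads. The lower lip is therefore about 34 mm below the grasp and only about 28 mm out. I'll go back over the platform and press in small steps, watching the force.

```bash

python3 -m jog '[{"linear":[-0.2,0,0],"roll":0},{"linear":[0,0,-0.6],"roll":0},{"linear":[0,0,-0.6],"roll":0},{"linear":[0.4,0,0],"roll":0},{"linear":[0.47,0,0],"roll":0},{"linear":[0,0,0],"roll":0},{"linear":[0,0,0],"roll":0}]' -1 20
python3 -c "
from vis import *
go(sh(0,-.083),.070); fit2()"
python3 -m jog '[{"linear":[0,0,0.25],"roll":0},{"linear":[0,0,0.1],"roll":0},{"linear":[0,0,0.1],"roll":0},{"linear":[0,0,0],"roll":0}]' -1 20

```

```text
time_s: 10.75
position: [0.6316, -0.0008, 0.0789]
tool_rot: [[-0.099, 0.995, -0.001], [0.995, 0.099, 0.0], [0.0, -0.001, -1.0]]
ft_force: [-0.1, -0.5, -1.2]
grip_width: 0.0567
gripper_force: 24.5
t 10.75 pos [ 0.6316 -0.0008  0.0789] yaw_y 5.7 units [-0.09   0.032  0.223] F [-0.1 -0.5 -1.2] w 0.0567
424 [(np.float64(0.815), 0.0405, 0.006, 65), (np.float64(0.804), 0.0405, 0.006, 105), (np.float64(0.804), 0.0405, 0.006, 70), (np.float64(0.804), 0.0405, 0.003, 65), (np.float64(0.803), 0.0405, 0.006, 60), (np.float64(0.799), 0.035, -0.006, 125), (np.float64(0.796), 0.0405, 0.003, 100), (np.float64(0.796), 0.0405, 0.003, 95)]
best per angle [(0, np.float64(0.48)), (15, np.float64(0.61)), (30, np.float64(0.697)), (45, np.float64(0.752)), (60, np.float64(0.803)), (75, np.float64(0.766)), (90, np.float64(0.78)), (105, np.float64(0.804)), (120, np.float64(0.795)), (135, np.float64(0.759)), (150, np.float64(0.643)), (165, np.float64(0.504)), (180, np.float64(0.481))]
time_s: 11.13
position: [0.6318, -0.0034, 0.0614]
tool_rot: [[-0.097, 0.995, -0.001], [0.995, 0.097, -0.002], [-0.002, -0.001, -1.0]]
ft_force: [-2.4, -2.3, 5.0]
grip_width: 0.0566
gripper_force: 25.3
```

```bash

python3 -m jog '[{"linear":[-0.04,0,0.1],"roll":0},{"linear":[-0.1,0,0.04],"roll":0},{"linear":[-0.1,0,0.05],"roll":0},{"linear":[-0.06,0,0.1],"roll":0},{"linear":[0,0,0],"roll":0}]' -1 20
python3 -c "
from vis import *
go(sh(0,-.095),.040); fit2()"

```

```text
time_s: 11.55
position: [0.6338, -0.0159, 0.0504]
tool_rot: [[-0.096, 0.995, 0.001], [0.995, 0.096, -0.002], [-0.002, 0.001, -1.0]]
ft_force: [-2.1, -4.8, 7.8]
grip_width: 0.0567
gripper_force: 30.9
t 11.55 pos [ 0.6338 -0.0159  0.0504] yaw_y 5.5 units [-0.01   0.015  0.259] F [-2.1 -4.8  7.8] w 0.0567
320 [(np.float64(0.848), 0.03, 0.003, 130), (np.float64(0.848), 0.03, 0, 135), (np.float64(0.847), 0.03, 0.003, 115), (np.float64(0.844), 0.03, 0.006, 115), (np.float64(0.843), 0.03, 0.006, 125), (np.float64(0.842), 0.03, 0.006, 110), (np.float64(0.84), 0.03, 0.003, 140), (np.float64(0.837), 0.035, 0.006, 100)]
best per angle [(0, np.float64(0.576)), (15, np.float64(0.652)), (30, np.float64(0.708)), (45, np.float64(0.741)), (60, np.float64(0.761)), (75, np.float64(0.795)), (90, np.float64(0.82)), (105, np.float64(0.823)), (120, np.float64(0.836)), (135, np.float64(0.848)), (150, np.float64(0.82)), (165, np.float64(0.667)), (180, np.float64(0.589))]
```

```bash

python3 -m jog '[{"linear":[-0.06,0,0.06],"roll":0},{"linear":[-0.06,0,0.08],"roll":0},{"linear":[-0.03,0,0.08],"roll":0},{"linear":[0,0,0.08],"roll":0},{"linear":[0,0,0],"roll":0}]' -1 20
python3 -c "
from vis import *
go(sh(0,-.0985),.036); fit2()"

```

```text
time_s: 12.02
position: [0.6348, -0.0231, 0.0396]
tool_rot: [[-0.096, 0.995, 0.003], [0.995, 0.096, -0.005], [-0.005, 0.003, -1.0]]
ft_force: [-3.1, -9.9, 15.1]
grip_width: 0.0566
gripper_force: 36.7
t 12.02 pos [ 0.6348 -0.0231  0.0396] yaw_y 5.5 units [0.084 0.007 0.091] F [-3.1 -9.9 15.1] w 0.0566
346 [(np.float64(0.873), 0.035, 0.006, 135), (np.float64(0.867), 0.035, 0.006, 125), (np.float64(0.867), 0.03, 0.006, 125), (np.float64(0.866), 0.035, 0.006, 115), (np.float64(0.863), 0.035, 0.003, 135), (np.float64(0.862), 0.035, 0.006, 120), (np.float64(0.861), 0.035, 0.006, 140), (np.float64(0.861), 0.035, 0.006, 130)]
best per angle [(0, np.float64(0.545)), (15, np.float64(0.651)), (30, np.float64(0.718)), (45, np.float64(0.743)), (60, np.float64(0.754)), (75, np.float64(0.753)), (90, np.float64(0.805)), (105, np.float64(0.847)), (120, np.float64(0.862)), (135, np.float64(0.873)), (150, np.float64(0.797)), (165, np.float64(0.637)), (180, np.float64(0.53))]
```

```bash

python3 -m jog '[{"linear":[0,0,0.07],"roll":0},{"linear":[0.04,0,0.07],"roll":0},{"linear":[0.06,0,0],"roll":0},{"linear":[0.06,0,0],"roll":0},{"linear":[0.06,0,0],"roll":0},{"linear":[0,0,0],"roll":0}]' -1 20
python3 -c "
from vis import *
go(sh(0,-.0985),.036); fit2()"

```

```text
time_s: 12.57
position: [0.6371, -0.016, 0.0367]
tool_rot: [[-0.096, 0.995, 0.012], [0.995, 0.096, -0.008], [-0.009, 0.011, -1.0]]
ft_force: [1.0, -16.9, 22.6]
grip_width: 0.0565
gripper_force: 39.7
t 12.57 pos [ 0.6371 -0.016   0.0367] yaw_y 5.5 units [-0.086 -0.066  0.019] F [  1.  -16.9  22.6] w 0.0565
357 [(np.float64(0.843), 0.03, 0.006, 125), (np.float64(0.837), 0.03, 0.006, 130), (np.float64(0.834), 0.03, 0.006, 120), (np.float64(0.832), 0.03, 0.006, 115), (np.float64(0.829), 0.035, 0.006, 100), (np.float64(0.824), 0.03, 0.003, 130), (np.float64(0.82), 0.035, 0.006, 115), (np.float64(0.82), 0.03, 0.003, 120)]
best per angle [(0, np.float64(0.485)), (15, np.float64(0.615)), (30, np.float64(0.699)), (45, np.float64(0.729)), (60, np.float64(0.734)), (75, np.float64(0.734)), (90, np.float64(0.768)), (105, np.float64(0.818)), (120, np.float64(0.834)), (135, np.float64(0.81)), (150, np.float64(0.735)), (165, np.float64(0.583)), (180, np.float64(0.488))]
```

The contact normal and the fit agree on about 127°, but the grip's twist friction is too high to finish with this short arm. A better option is to lay it on its side on the table, mouth toward the shaker, and regrip near the base. That gives a longer lever arm and table clearance. First I back off and lower.

```bash

python3 -m jog '[{"linear":[-0.1,0,-0.2],"roll":0},{"linear":[-0.45,0,0],"roll":0},{"linear":[-0.45,0,0],"roll":0},{"linear":[-0.45,0,0],"roll":0},{"linear":[0,0,0],"roll":0},{"linear":[0,0,0.15],"roll":0},{"linear":[0,0,0.15],"roll":0},{"linear":[0.1,0,0.08],"roll":0},{"linear":[0.1,0,0.08],"roll":0},{"linear":[0,0,0],"roll":0}]' -1 20
python3 -c "
from vis import *
go(sh(0,-.125),.011); fit2()"

```

```text
time_s: 13.45
position: [0.6371, -0.0589, 0.021]
tool_rot: [[-0.099, 0.995, -0.002], [0.995, 0.099, 0.001], [0.001, -0.002, -1.0]]
ft_force: [-0.0, -0.5, -1.1]
grip_width: 0.0565
gripper_force: 37.7
t 13.45 pos [ 0.6371 -0.0589  0.021 ] yaw_y 5.7 units [0.319 0.038 0.25 ] F [-0.  -0.5 -1.1] w 0.0565
352 [(np.float64(0.893), 0.035, 0.006, 125), (np.float64(0.883), 0.035, 0.006, 135), (np.float64(0.883), 0.035, 0.006, 130), (np.float64(0.88), 0.035, 0.006, 120), (np.float64(0.866), 0.035, 0.003, 135), (np.float64(0.862), 0.035, 0.006, 115), (np.float64(0.86), 0.035, 0.003, 125), (np.float64(0.855), 0.035, 0, 135)]
best per angle [(0, np.float64(0.533)), (15, np.float64(0.629)), (30, np.float64(0.696)), (45, np.float64(0.736)), (60, np.float64(0.771)), (75, np.float64(0.68)), (90, np.float64(0.786)), (105, np.float64(0.842)), (120, np.float64(0.88)), (135, np.float64(0.883)), (150, np.float64(0.809)), (165, np.float64(0.638)), (180, np.float64(0.532))]
```

```bash

python3 -m jog '[{"linear":[0.06,0,0.08],"roll":0},{"linear":[0.1,0,0.08],"roll":0},{"linear":[0.12,0,0.08],"roll":0},{"linear":[0.1,0,0.08],"roll":0},{"linear":[0,0,0],"roll":0}]' -1 20
python3 -c "
from vis import *
go(sh(0,-.125),.006); fit2()"

```

```text
time_s: 13.92
position: [0.6357, -0.0444, 0.0084]
tool_rot: [[-0.098, 0.995, -0.001], [0.995, 0.098, 0.001], [0.001, -0.001, -1.0]]
ft_force: [-0.4, 0.2, -0.6]
grip_width: 0.0568
gripper_force: 37.7
t 13.92 pos [ 0.6357 -0.0444  0.0084] yaw_y 5.6 units [-0.045  0.037  0.06 ] F [-0.4  0.2 -0.6] w 0.0568
339 [(np.float64(0.905), 0.035, 0.006, 130), (np.float64(0.899), 0.035, 0.006, 120), (np.float64(0.893), 0.035, 0.006, 125), (np.float64(0.89), 0.035, 0.003, 130), (np.float64(0.88), 0.035, 0.006, 135), (np.float64(0.879), 0.035, 0.006, 110), (np.float64(0.879), 0.035, 0.003, 120), (np.float64(0.876), 0.035, 0.003, 135)]
best per angle [(0, np.float64(0.508)), (15, np.float64(0.645)), (30, np.float64(0.723)), (45, np.float64(0.749)), (60, np.float64(0.769)), (75, np.float64(0.722)), (90, np.float64(0.782)), (105, np.float64(0.854)), (120, np.float64(0.899)), (135, np.float64(0.88)), (150, np.float64(0.793)), (165, np.float64(0.635)), (180, np.float64(0.526))]
```

```bash

python3 -c "
from vis import *
fit2((.02,.026,.032,.038,.044,.05,.056,.062),(.003,.007,.011))
b=optics.get_image('scene').astype(int)
c=proj('scene',env.observe()['position'])[0]; print(c)
for r in range(222,264,2): print(r,' '.join('%3d%s'%(b[r,c].sum()//3, 'p' if b[r,c,0]-b[r,c,1]>=6 and b[r,c,2]-b[r,c,1]>=1 else ' ') for c in range(256,316,2)))
"

```

```text
341 [(np.float64(0.921), 0.032, 0.011, 120), (np.float64(0.904), 0.032, 0.011, 115), (np.float64(0.902), 0.032, 0.007, 120), (np.float64(0.899), 0.032, 0.011, 125), (np.float64(0.899), 0.032, 0.007, 115), (np.float64(0.898), 0.032, 0.011, 130), (np.float64(0.897), 0.038, 0.011, 95), (np.float64(0.897), 0.032, 0.007, 130)]
best per angle [(0, np.float64(0.512)), (15, np.float64(0.649)), (30, np.float64(0.74)), (45, np.float64(0.788)), (60, np.float64(0.793)), (75, np.float64(0.757)), (90, np.float64(0.872)), (105, np.float64(0.886)), (120, np.float64(0.921)), (135, np.float64(0.883)), (150, np.float64(0.771)), (165, np.float64(0.603)), (180, np.float64(0.521))]
[287.18624076 249.77594903]
222  85   65   58   53   52   52   41   60   81   99  108  109  105  102  115  127  124   80   60   62   60   55   56   62   54   45   44   41   36   66 
224  67   67   66   62   61   55   41   39   51   63   71   80   78   79   93  109  109   72   58   53   51   50   58   61   55   46   42   40   39  110 
226  67   71   62   61   62   59   53   33   39   43   42   51   53   52   65   88  103   88   
[... 2129 characters left out ...]
  35   51   90   94p 114p 127p 139p 140p 195p 189p 112  220  239  238  237  238  235 
256  89   82   81   77   87   84   77   74   82   55   36   35   33   38   52   82   50   53   63   79   97  146p 108p 128  237  239  237  237  238  224 
258  85   81   86   85   75   77   84   77  108   68   46   43   38   39   47   52   52   49   47   46   52   68   70  175  239  238  237  238  237  191 
260  79   76   85   84   76   89  102   90  106   54   47   47   46   48   51   75   83   84   59   57   51   74   99  228  239  237  236  239  236  105 
262  88   77   82  103   89   91   97   73   72   61   57   54   52   58   82   94   86   92   81   74   75   81  164  237  239  237  237  238  223  193
```

The pixel rows now show the mouth as a thin bright ellipse (columns 298–304, rows 236–256). That puts the turn near 95–100° with the beaker almost lying on the table. I lower 4 mm and release.

```bash

python3 -m jog '[{"linear":[0,0,0.08],"roll":0},{"linear":[0,0,0.04],"roll":0},{"linear":[0,0,0],"roll":0}]' -1 20
python3 -m jog '[{"linear":[0,0,0],"roll":0},{"linear":[0,0,0],"roll":0},{"linear":[0,0,0],"roll":0},{"linear":[0,0,0],"roll":0}]' 0.6 20
python3 -c "
from vis import *
s=env.observe();go(sh(0,-.125),.006)
b=optics.get_image('scene').astype(int)
for r in range(226,266,2): print(r,' '.join('%3d%s'%(b[r,c].sum()//3, 'p' if b[r,c,0]-b[r,c,1]>=6 and b[r,c,2]-b[r,c,1]>=1 else ' ') for c in range(266,310,2)))
"

```

```text
time_s: 14.32
position: [0.6361, -0.0457, 0.004]
tool_rot: [[-0.097, 0.995, -0.001], [0.995, 0.097, 0.0], [0.0, -0.001, -1.0]]
ft_force: [0.1, -0.2, -0.1]
grip_width: 0.0566
gripper_force: 37.7
time_s: 14.65
position: [0.6364, -0.0456, 0.0046]
tool_rot: [[-0.097, 0.995, 0.0], [0.995, 0.097, -0.0], [-0.0, 0.0, -1.0]]
ft_force: [0.0, -0.4, -0.7]
grip_width: 0.0683
gripper_force: 0.0
t 14.65 pos [ 0.6364 -0.0456  0.0046] yaw_y 5.6 units [-0.014  0.023 -0.036] F [ 0.  -0.4 -0.7] w 0.0683
226  59   50   33   45   50   58   65   61   63   80   98  104   74   59   52   55   51   57   52   49   43   40 
228  62   57   33   33   36   35   44   44   47   48   71  101   99   85   72   55   37   51   48   44   41   37 
230  63   61   42   34   37   45   46   38   37   36   37   59   74   60   44   33   44   49   46   42   41   39 
232  62   60   51   33   32   34   36   33   32   32   31   32   32   32   32   36   44   45   41   40   38   40 
234  63   59   50   52   35   32   34   33   33   32   33   31   33   32   35   43   40   39   40   40   39   54 
236  67   57   56   58   49   34   33   3
[... 967 characters left out ...]
7p 176  238  239 
254 103   87   55   35   49   54   41   35   37   52   90  118p 127p 180p 194p 200p 207p 194p 192p 221  239  238 
256  84   77   71   37   38   39   34   34   35   82   90  122p 145p 159p 172p 179p 183p 183p 152  237  239  237 
258  77   83   77   82   42   41   37   33   57   80   66   78   99  120p 135p 148p 155p 152p 177  239  238  237 
260  88  102   95  108   53   46   42   36   47   55   72   74   63   59   76   97p 121p 128  228  239  237  236 
262  91   98   79   72   56   52   53   50   54   67   93   85   88   75   68   55   63  165  237  239  237  237 
264  81   65   71   70   56   53   52   73   88   96  106   89   83   83   81   86   88  201  239  238  237  239
```

Released, and the mouth ellipse is gone, so it seems to have dropped flat and shifted. I'll lift clear and fit its lying pose.

```bash

python3 -m jog '[{"linear":[0,0,0],"roll":0},{"linear":[0,0,0],"roll":0},{"linear":[0,0,-0.7],"roll":0},{"linear":[0,0,-0.9],"roll":0},{"linear":[0,0,-0.9],"roll":0},{"linear":[0,0,-0.9],"roll":0},{"linear":[-0.8,0,0],"roll":0},{"linear":[-0.8,0,0],"roll":0},{"linear":[-0.8,0,0],"roll":0},{"linear":[0,0,0],"roll":0}]' 1 20
cat >> vis.py <<'E'
from scipy.optimize import differential_evolution
def fitlie(x0,x1,y0,y1,show=True,cam="scene"):
    im=optics.get_image(cam).astype(int)
    m=(im[:,:,0]-im[:,:,1]>=6)&(im[:,:,2]-im[:,:,1]>=1)&(im.sum(2)>225)
    b=np.zeros((400,640),bool); b[y0:y1,x0:x1]=1; m&=b
    if show:
        for r in range(y0,y1,2): print(r,''.join('#' if m[r,c] else ('W' if im[r,c].min()>170 else ('.' if im[r,c].sum()<130 else '-')) for c in range(x0,x1)))
    def cost(p):
        cc=np.array([p[0],p[1],.028]); m_=np.array([np.cos(p[2]),np.sin(p[2]),0]); w=np.array([-m_[1],m_[0],0]); z=np.array([0,0,1.])
        t=np.linspace(0,2*np.pi,30)[:,None]; q=np.vstack([cc+s*.038*m_+.028*(np.cos(t)*w+np.sin(t)*z) for s in(1,-1)])
        h=cv2.convexHull(((proj(cam,q))*8).astype(np.float32)).round().astype(np.int32); a=np.zeros((400,640),np.uint8); cv2.fillPoly(a,[h],1,shift=3); a=a>0
        return 1-(a&m).sum()/(a|m).sum()
    c=back(cam,[[(x0+x1)/2,(y0+y1)/2]],.028)[0]
    r=differential_evolution(cost,[(c[0]-.07,c[0]+.07),(c[1]-.07,c[1]+.07),(0,np.pi)],maxiter=60,seed=1); print("lying",r.x.round(4),np.degrees(r.x[2]).round(1),"iou",round(1-r.fun,3)); return r.x
E
python3 -c "
from vis import *
go(sh(0,-.125),.15); fitlie(255,320,220,275)"

```

```text
time_s: 15.53
position: [0.6457, -0.1465, 0.1401]
tool_rot: [[-0.093, 0.996, 0.0], [0.996, 0.093, -0.002], [-0.002, 0.0, -1.0]]
ft_force: [0.0, 0.1, -0.3]
grip_width: 0.0854
gripper_force: 0.0
t 15.53 pos [ 0.6457 -0.1465  0.1401] yaw_y 5.3 units [ 2.518  0.026 -0.251] F [ 0.   0.1 -0.3] w 0.0854
220 ---------....-------------------------------------------------WWW
222 -------------------------------------------------------------WWWW
224 ------------------------------------------------------------WWWW-
226 -----------------------------------------------------------WWWWWW
228 -----------------------------------------------------------WWWWWW
230 ----------------------------------------------------------WWWWWWW
232 ---------------------------------------------------------WWWWWWWW
234 -------------------------#------------------------------WWWWWWWWW
236 -----------------------###########----------------------WWWWWWWWW
238 ----------------------###################--------------WWWWWWWWWW
240 ---------------------###########################------WWWWWWWWWWW
242 --------------------########
[... 504 characters left out ...]
#####-WWWWWWWWWWWW-----
258 ----------------------------------############-WWWWWWWWWWWWW-----
260 ------------------------------------------###--WWWWWWWWWWWW------
262 ----------------------------------------------WWWWWWWWWWWW-WW----
264 ---------------------------------------------WWWWWWWWWWWWW-WWWW--
266 ---------------------------------------------WWWWWWWWWWWW---WWWWW
268 --------------------------------------------WWWWWWWWWWWW------WWW
270 -------------------------------------------WWWWWWWWWWWW--W-----WW
272 ------------------------------------------WWWWWWWWWWWWWWWWWWWWWWW
274 -----------------------------------------WWWWWWWWWWWWWWWWWW--WWWW
lying [ 0.6337 -0.0367  1.7438] 99.9 iou 0.909
```

Unoccluded now: it lies with its centre at (0.634, -0.037), axis 100° (nearly along the shaker's y), mouth end next to the shaker. I'll regrip it about 18 mm from the base.

```bash

python3 -c "
from vis import *
go([.6374,-.0567],.004)
b=optics.get_image('scene').astype(int)
for r in range(236,262,3): print(r,' '.join('%3d'%(b[r,c].sum()//3) for c in range(272,312,2)))"

```

```text
t 15.58 pos [ 0.6455 -0.1439  0.14  ] yaw_y 5.4 units [2.189 0.004 3.4  ] F [ 0.2  0.4 -0.3] w 0.0852
236 102  95  96 188 201 190 171 152 114  82  73  65  78  68  63  63  63  57  61 159
239 105 115 172 224 222 219 215 211 206 197 185 165 146 107  79  62  57  60 106 230
242 118 128 221 228 229 229 228 225 223 220 217 212 207 201 191 180 152  94 178 240
245 108 155 211 215 219 223 226 229 229 229 228 226 223 220 218 212 154 128 236 240
248 110 175 191 198 203 207 211 215 219 223 226 227 227 228 226 209 166 200 240 238
251  96 136 152 164 172 180 188 195 201 207 211 216 219 223 219 188 154 237 239 236
254  77  72  87 104 120 135 148 160 170 178 185 193 199 207 193 191 220 239 237 236
257 100 107  80  66  52  59  72  92 111 127 141 153 166 170 165 169 238 239 236 237
260 114  88  81  80  79  84  81  77  73  62  59  76  97 120 128 228 239 237 236 238
```

```bash

python3 -m jog '[{"linear":[0.73,0,0],"roll":0},{"linear":[0.73,0,0],"roll":0},{"linear":[0.73,0,0],"roll":0},{"linear":[0,0,0.7],"roll":0},{"linear":[0,0,0.7],"roll":0},{"linear":[0,0,0.7],"roll":0},{"linear":[0,0,0.7],"roll":0},{"linear":[0,0,0.5],"roll":0},{"linear":[0,0,0.08],"roll":0},{"linear":[0,0,0],"roll":0}]' 1 20
python3 -m jog '[{"linear":[0,0,0],"roll":0},{"linear":[0,0,0],"roll":0},{"linear":[0,0,0],"roll":0},{"linear":[0,0,0],"roll":0},{"linear":[0,0,0],"roll":0},{"linear":[0,0,0],"roll":0},{"linear":[0,0,0],"roll":0},{"linear":[0,0,0],"roll":0}]' -1 20
python3 -c "
from vis import *
go([.6374,-.0567],.09)"

```

```text
time_s: 16.47
position: [0.6365, -0.0528, 0.0045]
tool_rot: [[-0.099, 0.995, -0.002], [0.995, 0.099, 0.001], [0.001, -0.002, -1.0]]
ft_force: [0.6, 0.7, 0.5]
grip_width: 0.0853
gripper_force: 0.0
time_s: 17.13
position: [0.6371, -0.0541, 0.0072]
tool_rot: [[-0.098, 0.995, 0.001], [0.995, 0.098, -0.001], [-0.001, 0.001, -1.0]]
ft_force: [-4.7, 1.0, 8.9]
grip_width: 0.0454
gripper_force: 27.0
t 17.13 pos [ 0.6371 -0.0541  0.0072] yaw_y 5.6 units [-6.80e-02  2.00e-03 -2.07e+00] F [-4.7  1.   8.9] w 0.0454
```

The width is 45 mm, not 56 mm, so the pads aren't holding across the diameter. I'll check the picture numbers before going on.

```bash

python3 -c "
from vis import *
b=optics.get_image('scene').astype(int); s=env.observe(); R=s['tool_rot']
print('tcp px',proj('scene',[s['position'],s['position']+.0227*R[:,1],s['position']-.0227*R[:,1],s['position']-.028*R[:,2]]).round(0).tolist())
for r in range(220,268,2): print(r,' '.join('%3d%s'%(b[r,c].sum()//3, 'p' if b[r,c,0]-b[r,c,1]>=6 and b[r,c,2]-b[r,c,1]>=1 else ' ') for c in range(256,312,2)))"

```

```text
tcp px [[284.0, 249.0], [281.0, 256.0], [287.0, 242.0], [284.0, 245.0]]
220  63   55   49   46   44   72   98  114  112  111  105  114  127  137  124   78   62   68   65   61   58   56   63   59   52   50   45   44 
222  58   62   51   52   45   46   65   84  105   97   98   94  109  124  103   68   59   58   55   52   60   65   76   66   48   45   44   41 
224  65   60   61   61   58   34   44   50   59   62   64   67   87  104  103   63   58   54   50   51   49   60   66   57   53   45   44   44 
226  63   64   62   61   59   35   33   37   36   42   48   49   54   82  103   93   79   70   57   33   57   60   58   50   48   43   40   50 
228  69   61   60   60   62   45   32   34   46   47   36   38   37   42   71   85   76   46   33   38   54   55   53   49   44   43   44   50 
230  68   61   58   53   61   61   37   33   34   38   37   34   32   32   33   35   33   32   34   47   49   51   49   45   43   50   58   54 
232  66   67   69   67   64   61   56   36   33   33   33   32   32   33   32   31   33   38   52   47   43   45   44   41   41   56   54   68 
234  68   70   72   
[... 1726 characters left out ...]
  86   75   77   81   70   62   55   46   44   45   53   58   63   80  105p 123p 137p 149p 159p 154p 177  239  238  236  238 
260  80   77   85   84   77   88   70   62   66   52   48   47   55   75   82   75   72   64   62   80   99p 120p 136  228  239  237  236  238 
262  88   77   81  103   89   69   64   68   71   61   58   54   83   94   95   95   86   88   75   68   56   62  165  237  239  237  237  238 
264  82   79   83   87   86   58   60   71   69   57   59   79   91  101  105  106   89   83   83   81   87   88  202  239  238  237  239  236 
266  77   82   87   90   89   90   92  109   74   60   80   92   92  116  101  100   96   84   86   86   97  109  234  239  237  237  238  232
```

```bash

python3 -m jog '[{"linear":[0,0,0],"roll":0},{"linear":[0,0,0],"roll":0},{"linear":[0,0,-0.1],"roll":0},{"linear":[0,0,-0.1],"roll":0},{"linear":[0,0,-0.1],"roll":0},{"linear":[0,0,0],"roll":0}]' -1 20
python3 -c "
from vis import *
b=optics.get_image('scene').astype(int)
for r in range(226,262,3): print(r,' '.join('%3d%s'%(b[r,c].sum()//3, 'p' if b[r,c,0]-b[r,c,1]>=6 and b[r,c,2]-b[r,c,1]>=1 else ' ') for c in range(264,312,2)))"

```

```text
time_s: 17.68
position: [0.6377, -0.0541, 0.0184]
tool_rot: [[-0.097, 0.995, 0.002], [0.995, 0.097, -0.001], [-0.001, 0.002, -1.0]]
ft_force: [-0.3, -0.4, -0.5]
grip_width: 0.0455
gripper_force: 26.3
226  61   36   33   35   47   47   37   38   38   42   68   74   67   36   33   47   61   60   58   51   49   44   42   54 
229  60   61   40   33   33   33   34   32   31   31   31   32   33   33   46   52   51   53   49   46   43   49   58   52 
232  64   61   61   48   33   33   33   33   33   32   32   31   30   48   58   47   43   44   45   41   54   58   55   67 
235  69   66   55   49   37   37   33   32   30   32   34   61   73   53   50   41   43   41   39   58   63   57   60  125 
238  65   68   61   55   51   95   76   37   30   33   35   83  117p 115p 113p 108p 101p 119p  79   62   56   60   91  208 
241  73   68   61   64  144  115   67   36   38   39   44  119p 125p 124p 121p 120p 148p 200p 197p 186p 163p  84  162  240 
244  75   67   68  143  172  158   54   42   45   38   98  129p 131p 130p 143p 176p 224p 223p 219p 203p 151p 112  227  241 
247  69   64   77  151  146   84   90   98   38   37   90  128p 125p 156p 213p 228p 228p 228p 225p 211p 176p 179  239  239 
250  72   61   50   68   87   61   55   34   34   65   92  127p 147p 202p 210p 215p 219p 222p 211p 212p 144  236  240  237 
253 101   96   64   55   53   45   39   34   52   86  110p 144p 168p 176p 183p 191p 198p 203p 210p 214p 192  239  238  237 
256  87   84   77   65   52   63   50   44   47   52   68   86  108p 124p 138p 151p 162p 172p 187p 152  237  239  237  237 
259  72   83   74   56   65   49   45   46   51   79   70   57   56   54   57   71   93  112p 141p 206  239  237  236  239
```

```bash

python3 -m jog '[{"linear":[-0.2,0,-0.4],"roll":0},{"linear":[-0.2,0,-0.5],"roll":0},{"linear":[0,0,-0.5],"roll":0},{"linear":[0,0,-0.5],"roll":0},{"linear":[0,0,0],"roll":0},{"linear":[0,0,0],"roll":0}]' -1 20
python3 -c "
from vis import *
go(sh(0,-.1),.06); fit2((.046,.052,.058,.064,.070),(0,.005,.01))
b=optics.get_image('scene').astype(int); s=env.observe(); print(proj('scene',s['position']))
for r in range(206,254,2): print(r,' '.join('%3d%s'%(b[r,c].sum()//3, 'p' if b[r,c,0]-b[r,c,1]>=6 and b[r,c,2]-b[r,c,1]>=1 else ' ') for c in range(256,318,2)))"

```

```text
time_s: 18.23
position: [0.6389, -0.0699, 0.0935]
tool_rot: [[-0.097, 0.995, 0.001], [0.995, 0.097, -0.0], [-0.001, 0.001, -1.0]]
ft_force: [0.0, 0.2, -1.3]
grip_width: 0.0455
gripper_force: 26.5
t 18.23 pos [ 0.6389 -0.0699  0.0935] yaw_y 5.6 units [1.223 0.018 0.838] F [ 0.   0.2 -1.3] w 0.0455
494 [(np.float64(0.93), 0.052, 0, 95), (np.float64(0.927), 0.052, 0, 100), (np.float64(0.92), 0.052, 0, 90), (np.float64(0.912), 0.052, 0.005, 95), (np.float64(0.911), 0.052, 0, 105), (np.float64(0.907), 0.052, 0.005, 100), (np.float64(0.899), 0.052, 0.005, 90), (np.float64(0.896), 0.058, 0.005, 85)]
best per angle [(0, np.float64(0.481)), (15, np.float64(0.608)), (30, np.float64(0.732)), (45, np.float64(0.8)), (60, np.float64(0.868)), (75, np.float64(0.878)), (90, np.float64(0.92)), (105, np.float64(0.911)), (120, np.float64(0.854)), (135, np.float64(0.72)), (150, np.float64(0.553)), (165, np.float64(0.452)), (180, np.float64(0.45))]
[[276.57494777 234.16736596]]
206  34   33   34   36   43   43   44   44   59   77   74   68   36   32   32   32   53   58   64   65   69   58   57   54   40  
[... 2985 characters left out ...]
 149p 195p  93   61   65   66   65   94  227  240  238  237  239 
246  75   69   71   74   71   63   56   58   58   56   53   56   55   52   47   52   71   94p 120p 141p  58   60   65   78   78  144  238  240  237  237  238 
248 110   80   68   76   70   60   59   60   61   58   54   58   57   54   57   51   46   56   68   68   71   77   72   76   83  199  240  238  237  239  236 
250 110  100   94   70   63   56   57   59   59   58   55   61   60   58   53   49   46   49   50   82  104   95   72   76  103  236  240  237  236  238  232 
252 104   94   97   71   67   64   57   55   53   51   57   64   57   52   48   47   49   46   49   67   86   99   97   77  166  238  239  237  238  237  198
```

The beaker came up with the gripper and is firmly held: the fit gives r ≈ 95°, grip 52 mm from the mouth (IoU 0.93), mouth visible at columns 294–298. I'll put the wall on the platform edge about 40 mm out and lower.

```bash

python3 -m jog '[{"linear":[0.46,0,0],"roll":0},{"linear":[0.46,0,0],"roll":0},{"linear":[0,0,0.4],"roll":0},{"linear":[0,0,0.4],"roll":0},{"linear":[0,0,0.1],"roll":0},{"linear":[0,0,0.1],"roll":0},{"linear":[0,0,0.1],"roll":0},{"linear":[0,0,0.1],"roll":0},{"linear":[0,0,0],"roll":0}]' -1 20
python3 -c "
from vis import *
go(sh(0,-.112),.026); fit2((.040,.046,.052,.058,.064),(0,.005,.01))"

```

```text
time_s: 19.08
position: [0.6379, -0.0399, 0.0479]
tool_rot: [[-0.096, 0.995, 0.008], [0.995, 0.096, -0.011], [-0.012, 0.007, -1.0]]
ft_force: [-1.1, -24.0, 19.9]
grip_width: 0.0451
gripper_force: 31.1
t 19.08 pos [ 0.6379 -0.0399  0.0479] yaw_y 5.5 units [ 0.18  -0.032  0.545] F [ -1.1 -24.   19.9] w 0.0451
466 [(np.float64(0.901), 0.058, 0, 120), (np.float64(0.887), 0.058, 0.01, 105), (np.float64(0.883), 0.058, 0, 115), (np.float64(0.88), 0.058, 0, 125), (np.float64(0.878), 0.058, 0.01, 100), (np.float64(0.871), 0.058, 0.005, 110), (np.float64(0.868), 0.058, 0.01, 110), (np.float64(0.868), 0.058, 0.005, 105)]
best per angle [(0, np.float64(0.398)), (15, np.float64(0.482)), (30, np.float64(0.574)), (45, np.float64(0.667)), (60, np.float64(0.753)), (75, np.float64(0.792)), (90, np.float64(0.836)), (105, np.float64(0.887)), (120, np.float64(0.901)), (135, np.float64(0.79)), (150, np.float64(0.583)), (165, np.float64(0.429)), (180, np.float64(0.393))]
```

```bash

python3 -m jog '[{"linear":[-0.04,0,0.1],"roll":0},{"linear":[-0.02,0,0.1],"roll":0},{"linear":[0,0,0.1],"roll":0},{"linear":[0,0,0.1],"roll":0},{"linear":[0,0,0.1],"roll":0},{"linear":[0,0,0],"roll":0}]' -1 20
python3 -c "
from vis import *
go(sh(0,-.104),.026); fit2((.040,.046,.052,.058,.064),(0,.005,.01))"

```

```text
time_s: 19.63
position: [0.6406, -0.0476, 0.0286]
tool_rot: [[-0.094, 0.995, 0.014], [0.995, 0.094, -0.019], [-0.02, 0.012, -1.0]]
ft_force: [6.0, -45.4, 15.9]
grip_width: 0.0449
gripper_force: 50.3
t 19.63 pos [ 0.6406 -0.0476  0.0286] yaw_y 5.4 units [ 0.57  -0.08   0.053] F [  6.  -45.4  15.9] w 0.0449
461 [(np.float64(0.88), 0.064, 0.005, 130), (np.float64(0.875), 0.064, 0, 135), (np.float64(0.875), 0.064, 0, 130), (np.float64(0.853), 0.064, 0.01, 130), (np.float64(0.846), 0.064, 0.005, 135), (np.float64(0.845), 0.058, 0.01, 120), (np.float64(0.834), 0.058, 0.005, 120), (np.float64(0.832), 0.064, 0.005, 125)]
best per angle [(0, np.float64(0.405)), (15, np.float64(0.455)), (30, np.float64(0.532)), (45, np.float64(0.578)), (60, np.float64(0.634)), (75, np.float64(0.679)), (90, np.float64(0.737)), (105, np.float64(0.787)), (120, np.float64(0.845)), (135, np.float64(0.875)), (150, np.float64(0.632)), (165, np.float64(0.438)), (180, np.float64(0.398))]
```

It is now at about 130° with the base only about 12 mm from the grip, so the lower base corner lies on the shaker side of the grip. Pressing that corner on the worktop while dragging outward now turns it further upright. I back off and do that.

```bash

python3 -m jog '[{"linear":[-0.4,0,-0.1],"roll":0},{"linear":[-0.4,0,0],"roll":0},{"linear":[-0.2,0,0],"roll":0},{"linear":[0,0,0],"roll":0},{"linear":[0,0,0],"roll":0}]' -1 20
python3 -c "
from vis import *
go(sh(0,-.15),.012); fit2((.046,.052,.058,.064,.07),(-.005,0,.005,.01))"
python3 -m jog '[{"linear":[-0.04,0,0.1],"roll":0},{"linear":[-0.04,0,0.1],"roll":0},{"linear":[-0.04,0,0.1],"roll":0},{"linear":[-0.06,0,0.1],"roll":0},{"linear":[0,0,0],"roll":0}]' -1 20

```

```text
time_s: 20.1
position: [0.6386, -0.075, 0.028]
tool_rot: [[-0.097, 0.995, -0.002], [0.995, 0.097, 0.001], [0.001, -0.002, -1.0]]
ft_force: [0.2, -0.2, -1.3]
grip_width: 0.0448
gripper_force: 36.4
t 20.1 pos [ 0.6386 -0.075   0.028 ] yaw_y 5.6 units [0.096 0.041 0.401] F [ 0.2 -0.2 -1.3] w 0.0448
495 [(np.float64(0.914), 0.064, 0, 125), (np.float64(0.906), 0.064, -0.005, 130), (np.float64(0.902), 0.064, 0.005, 125), (np.float64(0.899), 0.064, 0, 130), (np.float64(0.895), 0.07, -0.005, 135), (np.float64(0.894), 0.064, -0.005, 125), (np.float64(0.893), 0.064, 0.01, 120), (np.float64(0.889), 0.07, -0.005, 130)]
best per angle [(0, np.float64(0.413)), (15, np.float64(0.464)), (30, np.float64(0.548)), (45, np.float64(0.603)), (60, np.float64(0.663)), (75, np.float64(0.728)), (90, np.float64(0.779)), (105, np.float64(0.849)), (120, np.float64(0.893)), (135, np.float64(0.895)), (150, np.float64(0.676)), (165, np.float64(0.454)), (180, np.float64(0.393))]
time_s: 20.57
position: [0.6405, -0.0834, 0.0154]
tool_rot: [[-0.098, 0.995, 0.002], [0.995, 0.098, -0.002], [-0.002, 0.002, -1.0]]
ft_force: [-4.6, -1.3, 18.0]
grip_width: 0.0452
gripper_force: 39.9
```

```bash

python3 -m jog '[{"linear":[-0.15,0,0.05],"roll":0},{"linear":[-0.15,0,0.05],"roll":0},{"linear":[-0.15,0,0.05],"roll":0},{"linear":[-0.15,0,0.05],"roll":0},{"linear":[0,0,0],"roll":0}]' -1 20
python3 -c "
from vis import *
go(sh(0,-.15),.012); fit2((.046,.052,.058,.064,.07),(-.005,0,.005,.01))"

```

```text
time_s: 20.98
position: [0.6446, -0.1095, 0.0077]
tool_rot: [[-0.096, 0.995, 0.007], [0.995, 0.096, -0.004], [-0.005, 0.006, -1.0]]
ft_force: [1.0, -6.9, 15.3]
grip_width: 0.0451
gripper_force: 26.0
t 20.98 pos [ 0.6446 -0.1095  0.0077] yaw_y 5.5 units [ 0.971 -0.026 -0.112] F [ 1.  -6.9 15.3] w 0.0451
397 [(np.float64(0.786), 0.07, 0, 140), (np.float64(0.774), 0.07, 0.005, 140), (np.float64(0.773), 0.064, 0.005, 135), (np.float64(0.762), 0.07, -0.005, 140), (np.float64(0.761), 0.064, 0.01, 135), (np.float64(0.76), 0.064, 0.01, 130), (np.float64(0.755), 0.07, 0.005, 135), (np.float64(0.751), 0.064, 0, 140)]
best per angle [(0, np.float64(0.418)), (15, np.float64(0.475)), (30, np.float64(0.512)), (45, np.float64(0.547)), (60, np.float64(0.571)), (75, np.float64(0.596)), (90, np.float64(0.628)), (105, np.float64(0.657)), (120, np.float64(0.702)), (135, np.float64(0.773)), (150, np.float64(0.656)), (165, np.float64(0.424)), (180, np.float64(0.417))]
```

```bash

python3 -m jog '[{"linear":[-0.1,0,0.06],"roll":0},{"linear":[-0.1,0,0.06],"roll":0},{"linear":[-0.1,0,0.06],"roll":0},{"linear":[-0.1,0,0.04],"roll":0},{"linear":[0,0,0],"roll":0}]' -1 20
python3 - <<'E'
from vis import *
go(sh(0,-.15),.012)
b=optics.get_image('scene').astype(int); s=env.observe(); g=s["position"]-.0187*s["tool_rot"][:,2]; print(proj('scene',g))
for a in(130,140,150,160):
  m,bb=outline(a,g,.066); print(a,'mouth box',proj('scene',m).min(0).round(),proj('scene',m).max(0).round(),'base',proj('scene',bb).min(0).round(),proj('scene',bb).max(0).round())
for r in range(206,254,2): print(r,' '.join('%3d%s'%(b[r,c].sum()//3, 'p' if b[r,c,0]-b[r,c,1]>=6 and b[r,c,2]-b[r,c,1]>=1 else ' ') for c in range(246,304,2)))
E
```

```text
time_s: 21.45
position: [0.6451, -0.124, -0.0028]
tool_rot: [[-0.097, 0.995, 0.004], [0.995, 0.097, -0.002], [-0.002, 0.003, -1.0]]
ft_force: [2.5, -4.0, 6.9]
grip_width: 0.0452
gripper_force: 20.1
t 21.45 pos [ 0.6451 -0.124  -0.0028] yaw_y 5.5 units [ 1.331 -0.003 -0.374] F [ 2.5 -4.   6.9] w 0.0452
[[259.95333917 240.6123985 ]]
130 mouth box [267. 229.] [284. 251.] base [250. 231.] [266. 251.]
140 mouth box [263. 226.] [282. 249.] base [249. 231.] [267. 251.]
150 mouth box [259. 224.] [280. 246.] base [249. 231.] [268. 251.]
160 mouth box [254. 223.] [276. 244.] base [249. 232.] [269. 251.]
206 175  182  177  104   74   96   90   85   82   68   59   59   60   59   60   46   38   42   44   47   47   49   51   57   59   77   82   80   78 
208 166  173  118   90   71   87   82   80   70   60   59   59   59   56   48   39   43   47   46   52   52   48   51   58   89   94   77   83   82 
210 155  159   99   69   83   79   75   72   61   60   59   59   57   47   37   37   44   52   61   63   55   55   57   79   91   98   89   85   87 
212 143  118   87   62   75   71   69   65   59   59
[... 2375 characters left out ...]
  95p 143p 161p 188p 202p 161p 127p  95   90   87   95   82   75   60   56   58   55   58   62   65   67 
246  48   45   38   34   35   35   87   83   93p  96   98p 103p 103p 101p  99p  96   90   96   89   77   72   59   65   63   58   59   61   65   78 
248  69   60   43   38   40   41   74   85   93   96p  98  100p 100p 100p  98p  94   92p  99   94  100   89   80   97   98   89   75   77   72   75 
250  91   65   66   62   59   62   58   71   94   96   98  100p 100p 100p  98p  94p  99  106  101   93   83   79   85   86   98  106   95   72   77 
252  72   67   64   62   60   62   78   90   86   95   97   99p  99   98p  97p  97   98   88   82   78   81   82   79   75   71   86   99   96   76
```

The mouth now shows as a full ellipse (columns 262–280, rows 224–244) with the outer wall below it, so the beaker is close to upright. I open, lift clear and check.

```bash

python3 -m jog '[{"linear":[0,0,-0.06],"roll":0},{"linear":[0,0,0],"roll":0}]' -1 20
python3 -m jog '[{"linear":[0,0,0],"roll":0},{"linear":[0,0,0],"roll":0},{"linear":[0,0,0],"roll":0},{"linear":[0,0,0],"roll":0},{"linear":[0,0,0],"roll":0},{"linear":[0,0,0],"roll":0}]' 1 20
python3 -m jog '[{"linear":[0,0,-0.3],"roll":0},{"linear":[0,0,-0.7],"roll":0},{"linear":[0,0,-0.9],"roll":0},{"linear":[0,0,-0.9],"roll":0},{"linear":[-0.9,0,-0.5],"roll":0},{"linear":[-0.9,0,0],"roll":0},{"linear":[0,0,0],"roll":0}]' 1 20
python3 - <<'E'
from vis import *
b=optics.get_image('scene').astype(int)
for r in range(216,270,2): print(r,' '.join('%3d%s'%(b[r,c].sum()//3, 'p' if b[r,c,0]-b[r,c,1]>=6 and b[r,c,2]-b[r,c,1]>=1 else ' ') for c in range(246,300,2)))
E
```

```text
time_s: 21.67
position: [0.6438, -0.1222, -0.0011]
tool_rot: [[-0.098, 0.995, -0.0], [0.995, 0.098, 0.0], [0.0, -0.0, -1.0]]
ft_force: [0.5, -0.5, 0.8]
grip_width: 0.0448
gripper_force: 20.8
time_s: 22.17
position: [0.6438, -0.1223, -0.0013]
tool_rot: [[-0.098, 0.995, -0.0], [0.995, 0.098, 0.0], [0.0, -0.0, -1.0]]
ft_force: [-0.3, 0.2, 0.9]
grip_width: 0.0854
gripper_force: 0.0
time_s: 22.75
position: [0.6514, -0.2001, 0.1333]
tool_rot: [[-0.093, 0.996, 0.004], [0.996, 0.093, -0.004], [-0.004, 0.004, -1.0]]
ft_force: [-0.4, -0.1, -0.3]
grip_width: 0.0853
gripper_force: 0.0
216  52   60   61   53   51   52   78   74   70   61   48   48   44   46   62   83  103  104  103  105  108  107  113  118  118  106  103 
218  55   63   66   62   74   82   79   66   73   64   56   56   54   53   69   89   99  104  109  115  114  116  114  119  118  109  105 
220  53   58   60   86   85   78   85   83   78   70   70   75   72   66   74   89  101  108  109  115  109  111  116  109  113  100  102 
222  55   73   83   83   83   89   97   91   89   90   91   92   89   77   78   92   96  100  103  100 
[... 2531 characters left out ...]
   77 
260 120  119  109   95   76   79   76   85   84   76   88  102   96  113   87   81   80   78   84   84   83   84   94   87   86   81   83 
262 119  106  106   94   89   87   77   82  102   88   91   98  106  112   95   93   93   87   94   94   95   85   91   81   78   80   81 
264 115  107  112  104   96   82   79   84   87   87   81   84  111  109   88   91   89   91  100  104  105   88   84   82   80   86   91 
266 115  118  103   91   85   77   82   87   90   89   90   93  120  109   87   88   92   91  116  101   99   95   84   86   85   95  108 
268 120  120  100   96   92   87   87   87   96  105  101   97  122  111   92   95  106   95  102  102  101   99   89   95   97   92  169
```

The bright rim makes a full ellipse (columns 256–278, rows 225–245), so the beaker stands mouth up on the worktop. Now I measure it and the seat.

```bash
python3 - <<'E'
from vis import *
P=back("scene",[(256,235),(278,235),(267,225.3),(267,244.7),(267,235)],.076); print(P.round(4), np.linalg.norm(P[0]-P[1]),np.linalg.norm(P[2]-P[3]))
t=np.linspace(0,2*np.pi,60); m=P[4]+.0292*np.c_[np.cos(t),np.sin(t),0*t]; q=proj("scene",m); print("pred rim box",q.min(0).round(1),q.max(0).round(1))
go(P[4][:2],.03)
# seat geometry: pad face and mat in shaker frame, from scene0 crop readings
cr=lambda a:np.array(a,float)/3.5+[220-.35,140-.35]
c,s=np.cos(YAW),np.sin(YAW)
for nm,pt,z in(("pad top",(402,370),.085),("pad bottom",(400,390),.061),("Vtip",(330,432),.091),("Vtip",(422,455),.091),("V meets",(350,458),.091),("V meets",(385,470),.091),("mat front",(397,389),.057)):
    W=back("scene",cr([pt]),z)[0,:2]-SH; print(nm,(W@[c,s]).round(4),(W@[-s,c]).round(4))
for x in(0,.01,.02): 
    q=proj("scene",[[*sh(x,0),.057]])[0]; print(x,((q-[219.65,139.65])*3.5).round(0))
E
```

```text
[[ 0.6559 -0.1215  0.076 ]
 [ 0.6326 -0.0696  0.076 ]
 [ 0.6194 -0.1084  0.076 ]
 [ 0.6684 -0.0831  0.076 ]
 [ 0.6442 -0.0956  0.076 ]] 0.05687705715882382 0.055163449004044934
pred rim box [255.7 224.9] [278.3 245.4]
t 22.8 pos [ 0.6508 -0.1972  0.132 ] yaw_y 5.4 units [2.549 0.072 2.547] F [-0.4  0.9 -0. ] w 0.0853
pad top -0.0218 -0.0004
pad bottom -0.0163 0.001
Vtip 0.0417 -0.0341
Vtip 0.0377 0.0319
V meets 0.0555 -0.0149
V meets 0.0562 0.0107
mat front -0.018 -0.0016
0 [392. 411.]
0.01 [388. 424.]
0.02 [384. 436.]
```

```bash
python3 -c "
from rig import env; print(env.observe()['q'].round(1))"
python3 -m jog '[{"linear":[0,0,0],"roll":1},{"linear":[0,0,0],"roll":1},{"linear":[0,0,0],"roll":1},{"linear":[0,0,0],"roll":1},{"linear":[0,0,0],"roll":1},{"linear":[0,0,0],"roll":1},{"linear":[0,0,0],"roll":1},{"linear":[0,0,0],"roll":1},{"linear":[0,0,0],"roll":1}]' 1 30
python3 -c "
from vis import *
print(env.observe()['q'].round(1)); go([.6442,-.0956],.022)"
```

```text
[-26.8  37.6  57.   -0.   85.2 -32.2]
time_s: 23.55
position: [0.6507, -0.1931, 0.1313]
tool_rot: [[0.638, 0.77, -0.0], [0.77, -0.638, 0.0], [0.0, -0.0, -1.0]]
ft_force: [0.3, -0.3, -1.0]
grip_width: 0.0852
gripper_force: 0.0
[-26.5  37.6  57.2   0.   85.2  13.1]
t 23.55 pos [ 0.6507 -0.1931  0.1313] yaw_y -39.6 units [ 1.774 -1.679  2.733] F [ 0.3 -0.3 -1. ] w 0.0852
```

```bash

python3 -m jog '[{"linear":[0,0,0],"roll":1},{"linear":[0,0,0],"roll":1},{"linear":[0,0,0],"roll":1},{"linear":[0,0,0],"roll":1},{"linear":[0,0,0],"roll":1},{"linear":[0,0,0],"roll":1},{"linear":[0,0,0],"roll":1},{"linear":[0,0,0],"roll":1},{"linear":[0,0,0],"roll":0.95},{"linear":[0,0,0],"roll":0}]' 1 30
python3 -c "
from vis import *
go([.6442,-.0956],.022)"
```

```text
time_s: 24.38
position: [0.6507, -0.1932, 0.1313]
tool_rot: [[0.995, 0.1, -0.0], [0.1, -0.995, 0.0], [-0.0, -0.0, -1.0]]
ft_force: [-0.2, 0.4, 0.2]
grip_width: 0.0857
gripper_force: 0.0
t 24.38 pos [ 0.6507 -0.1932  0.1313] yaw_y -84.3 units [ 0.081 -2.443  2.732] F [-0.2  0.4  0.2] w 0.0857
```

```bash

python3 -m jog '[{"linear":[0.08,-0.6,0],"roll":0},{"linear":[0,-0.6,0],"roll":0},{"linear":[0,-0.6,0],"roll":0},{"linear":[0,-0.64,0],"roll":0},{"linear":[0,0,0],"roll":0},{"linear":[0,0,0.6],"roll":0},{"linear":[0,0,0.6],"roll":0},{"linear":[0,0,0.6],"roll":0},{"linear":[0,0,0.6],"roll":0},{"linear":[0,0,0.32],"roll":0},{"linear":[0,0,0],"roll":0}]' 1 30
python3 -c "
from vis import *
go([.6442,-.0956],.022)"
python3 -m jog '[{"linear":[0,0,0],"roll":0},{"linear":[0,0,0],"roll":0},{"linear":[0,0,0],"roll":0},{"linear":[0,0,0],"roll":0},{"linear":[0,0,0],"roll":0},{"linear":[0,0,0],"roll":0},{"linear":[0,0,0],"roll":0}]' -1 30
python3 -m jog '[{"linear":[0,0,-0.6],"roll":0},{"linear":[0,0,-0.6],"roll":0},{"linear":[0,0,-0.6],"roll":0},{"linear":[0,0,-0.6],"roll":0},{"linear":[0,0,-0.6],"roll":0},{"linear":[0,0,0],"roll":0},{"linear":[0,0,0],"roll":0}]' -1 30
python3 - <<'E'
from vis import *
go(sh(.017,0),.142)
b=optics.get_image('scene').astype(int); s=env.observe(); print(proj('scene',s['position']))
for r in range(196,250,3): print(r,' '.join('%3d%s'%(b[r,c].sum()//3, 'p' if b[r,c,0]-b[r,c,1]>=6 and b[r,c,2]-b[r,c,1]>=1 else ' ') for c in range(246,300,2)))
E
```

```text
time_s: 25.3
position: [0.6424, -0.0961, 0.019]
tool_rot: [[0.995, 0.104, -0.006], [0.104, -0.995, 0.002], [-0.005, -0.003, -1.0]]
ft_force: [-0.3, 0.4, -0.0]
grip_width: 0.0857
gripper_force: 0.0
t 25.3 pos [ 0.6424 -0.0961  0.019 ] yaw_y -84.0 units [ 0.046 -0.007 -0.074] F [-0.3  0.4 -0. ] w 0.0857
time_s: 25.88
position: [0.6451, -0.097, 0.024]
tool_rot: [[0.995, 0.102, 0.003], [0.102, -0.995, -0.001], [0.003, 0.002, -1.0]]
ft_force: [-0.2, -0.4, 6.5]
grip_width: 0.0562
gripper_force: 31.8
time_s: 26.47
position: [0.6445, -0.0967, 0.1435]
tool_rot: [[0.995, 0.102, 0.003], [0.102, -0.995, -0.001], [0.003, 0.001, -1.0]]
ft_force: [-0.2, 0.7, -1.1]
grip_width: 0.0563
gripper_force: 32.6
t 26.47 pos [ 0.6445 -0.0967  0.1435] yaw_y -84.1 units [ 0.39  -4.401  0.032] F [-0.2  0.7 -1.1] w 0.0563
[[263.97784704 223.31855287]]
196  34   32   33   32   32   31   31   32   31   32   30   31   32   36   67   66   58   46   40   45   59   47   34   33   32   34   33 
199  32   33   34   32   31   32   31   32   32   32   30   31   33   34   50   73  117  138  139  111   96   57   37   35   32
[... 1534 characters left out ...]
   75 
235  62   59   64   67   68   64   68   78   94   98p  99  115p  74   59   56   76   84   88   70   69   72   71   76   76   66   72   67 
238  65   68   64   70   72   60   56   51   56   58   60   53   56   60   65   64   66   58   71   72   71   69   65   61   66   71   68 
241  77   77   79   80   69   60   66   63   60   64   59   54   57   64   63   60   57   64   82   72   60   55   54   53   56   55   60 
244  89   77   77   77   75   76   71   66   63   67   59   55   61   65   64   63   71   91   94   82   74   60   55   59   55   58   62 
247 118  110   75   78   78   70   70   70   76   69   64   67   74  101   98   82   97   98   87   85   79   69   82   78   67   62   69
```

Gripped at 56 mm width, mouth up and lifted. I carry it over the seat; the base is at 120 mm, which clears the 91 mm jaws.

```bash

python3 -m jog '[{"linear":[0.07,-0.7,0],"roll":0},{"linear":[0.07,-0.7,0],"roll":0},{"linear":[0.07,-0.7,0],"roll":0},{"linear":[0.07,-0.7,0],"roll":0},{"linear":[0.07,-0.7,0],"roll":0},{"linear":[0.04,-0.6,0],"roll":0},{"linear":[0,-0.3,0],"roll":0},{"linear":[0,0,0],"roll":0},{"linear":[0,0,0],"roll":0}]' -1 30
python3 -c "
from vis import *
go(sh(.017,0),.082)"
```

```text
time_s: 27.27
position: [0.6414, 0.0797, 0.1412]
tool_rot: [[0.995, 0.102, -0.001], [0.102, -0.995, -0.0], [-0.002, 0.0, -1.0]]
ft_force: [-0.6, -1.1, -1.2]
grip_width: 0.0558
gripper_force: 32.6
t 27.27 pos [0.6414 0.0797 0.1412] yaw_y -84.1 units [ 0.019 -0.005  1.479] F [-0.6 -1.1 -1.2] w 0.0558
```

```bash

python3 -m jog '[{"linear":[0,0,0.4],"roll":0},{"linear":[0,0,0.4],"roll":0},{"linear":[0,0,0.3],"roll":0},{"linear":[0,0,0.2],"roll":0},{"linear":[0,0,0.08],"roll":0},{"linear":[0,0,0.06],"roll":0},{"linear":[0,0,0],"roll":0}]' -1 30
python3 -c "
from vis import *
go(sh(.017,0),.081)"
```

```text
time_s: 27.85
position: [0.6418, 0.0793, 0.0844]
tool_rot: [[0.995, 0.101, -0.0], [0.101, -0.995, -0.0], [-0.0, 0.0, -1.0]]
ft_force: [-0.0, -0.2, -0.8]
grip_width: 0.0555
gripper_force: 32.6
t 27.85 pos [0.6418 0.0793 0.0844] yaw_y -84.2 units [ 0.008 -0.017  0.086] F [-0.  -0.2 -0.8] w 0.0555
```

No contact in x, so nothing is caught on the jaws. I lower until the base touches the mat.

```bash

python3 -m jog '[{"linear":[0,0,0.07],"roll":0},{"linear":[0,0,0.05],"roll":0},{"linear":[0,0,0],"roll":0},{"linear":[0,0,0],"roll":0}]' -1 30
python3 -m jog '[{"linear":[0,0,0],"roll":0},{"linear":[0,0,0],"roll":0},{"linear":[0,0,0],"roll":0},{"linear":[0,0,0],"roll":0},{"linear":[0,0,0],"roll":0},{"linear":[0,0,0],"roll":0}]' 1 30
python3 -m jog '[{"linear":[0,0,-0.3],"roll":0},{"linear":[0,0,-0.6],"roll":0},{"linear":[0,0,-0.9],"roll":0},{"linear":[0,0,-0.9],"roll":0},{"linear":[0,0,0],"roll":0}]' 1 30
```

```text
time_s: 28.18
position: [0.6421, 0.0796, 0.0811]
tool_rot: [[0.995, 0.102, 0.002], [0.102, -0.995, -0.001], [0.002, 0.001, -1.0]]
ft_force: [-3.0, -2.5, 6.5]
grip_width: 0.0559
gripper_force: 33.3
time_s: 28.68
position: [0.6417, 0.0801, 0.0795]
tool_rot: [[0.995, 0.102, -0.0], [0.102, -0.995, 0.0], [-0.0, -0.0, -1.0]]
ft_force: [-0.5, 0.5, 0.1]
grip_width: 0.0852
gripper_force: 0.0
time_s: 29.1
position: [0.6443, 0.08, 0.1954]
tool_rot: [[0.995, 0.102, 0.013], [0.102, -0.995, -0.001], [0.013, 0.002, -1.0]]
ft_force: [1.6, 0.4, 0.4]
grip_width: 0.0856
gripper_force: 0.0
```

Seated at exactly the expected height (TCP 81 mm) and released. Before moving off, I check the beaker numerically and compute the move to the lever.

```bash

python3 -m jog '[{"linear":[-0.6,0,0],"roll":0},{"linear":[-0.7,0,0],"roll":0},{"linear":[-0.7,0,0],"roll":0},{"linear":[-0.7,0,0],"roll":0},{"linear":[-0.7,0,0],"roll":0},{"linear":[-0.3,0,0],"roll":0},{"linear":[0,0,0],"roll":0},{"linear":[0,0,0],"roll":0}]' -1 30
python3 - <<'E'
from vis import *
go(sh(-.130,0),.160)
for x in(.010,.017,.024):
    t=np.linspace(0,6.283,60)[:,None]; q=proj("scene",np.c_[sh(x,0)+.0292*np.c_[np.cos(t),np.sin(t)],np.full(60,.133)]); print(x,"rim box",q.min(0).round(1),q.max(0).round(1))
b=optics.get_image('scene').astype(int)
for r in range(220,284,2): print(r,' '.join('%3d%s'%(b[r,c].sum()//3, 'p' if b[r,c,0]-b[r,c,1]>=6 and b[r,c,2]-b[r,c,1]>=1 else ' ') for c in range(312,360,2)))
E
```

```text
time_s: 29.77
position: [0.4948, 0.0649, 0.188]
tool_rot: [[0.995, 0.102, 0.001], [0.102, -0.995, -0.0], [0.001, 0.0, -1.0]]
ft_force: [0.9, -0.2, -0.2]
grip_width: -0.0001
gripper_force: 0.0
t 29.77 pos [0.4948 0.0649 0.188 ] yaw_y -84.2 units [ 0.025 -0.013  0.7  ] F [ 0.9 -0.2 -0.2] w -0.0001
0.01 rim box [319.6 237.9] [344.1 260.7]
0.017 rim box [318.7 240.4] [343.3 263.4]
0.024 rim box [317.7 243. ] [342.5 266. ]
220  66   62  135  219  165  106   74   79   76   55   57   61   75   93  124p 192p 176p  79   60   80   82   68   63   58 
222  60   81  198  234  211  235  225  200  170  116   54   94  122p 160p 174p 210p 162p  93   88   88   86   76   76   67 
224  61  117  238  226  163  237  240  238  238  228  207  104  110  183p 192p 220p 193p 123   98   98   89   91   93   84 
226  60  183  241  240  238  240  238  239  239  238  234  148   68  118  166p 179p 168p 148  165p 112  110   93   90   82 
228  83  225  241  239  239  240  239  239  239  239  232  149  113  139  156p 134  108  104  134  122  111   88   86   89 
230 138  240  240  239  239  239  239  239  239  238  237 
[... 2588 characters left out ...]
  151  231  235  241  241  225  148  132  237  240  238  238  240  236  159   91 
274 238  147  199  240  240  233  225  154  182  239  193  163  127  120   90  174  240  239  238  239  240  223  138   98 
276 229  235  240  241  241  240  240  240  238  230  179  134  108   84   71  218  240  239  238  239  240  193  112   99 
278 114  140  180  228  240  242  242  241  241  232  173  236  222   79  132  237  240  238  238  239  238  161   98   96 
280 134  112  108  114  137  176  227  240  242  231  153  239  233  179  185  240  240  238  239  240  227  146  115  106 
282 239  234  209  137  111  110  113  133  171  225  240  242  220  239  239  240  239  238  239  240  206  133  115  114
```

The rim ellipse spans columns 320–343 and rows 240–262, matching an upright beaker at 17 mm in the shaker frame, between the jaws. Now I push the lever along its arc.

```bash

python3 -m jog '[{"linear":[0,0,0.4],"roll":0},{"linear":[0,0,0.3],"roll":0},{"linear":[0,0,0.15],"roll":0},{"linear":[0,0,0.15],"roll":0},{"linear":[-0.15,0,0.125],"roll":0},{"linear":[-0.15,0,0.125],"roll":0},{"linear":[-0.15,0,0.125],"roll":0},{"linear":[0,0,0],"roll":0}]' -1 30
python3 -m jog '[{"linear":[-0.13,0,0.2],"roll":0},{"linear":[-0.13,0,0.2],"roll":0},{"linear":[-0.13,0,0.2],"roll":0},{"linear":[-0.06,0,0.22],"roll":0},{"linear":[-0.06,0,0.22],"roll":0},{"linear":[-0.06,0,0.22],"roll":0},{"linear":[0,0,0],"roll":0}]' -1 30
python3 -c "
from vis import *
go(sh(-.173,0),.058)"
```

```text
time_s: 30.48
position: [0.4762, 0.0631, 0.1325]
tool_rot: [[0.995, 0.102, 0.001], [0.102, -0.995, 0.0], [0.001, 0.0, -1.0]]
ft_force: [4.3, 0.1, 1.8]
grip_width: 0.0001
gripper_force: 2.1
time_s: 31.07
position: [0.4534, 0.0607, 0.082]
tool_rot: [[0.995, 0.102, -0.0], [0.102, -0.995, -0.0], [-0.0, 0.0, -1.0]]
ft_force: [-1.3, -1.2, 5.7]
grip_width: 0.0001
gripper_force: 2.9
t 31.07 pos [0.4534 0.0607 0.082 ] yaw_y -84.2 units [-0.009 -0.017  0.6  ] F [-1.3 -1.2  5.7] w 0.0001
```

```bash

python3 -m jog '[{"linear":[0,0,0.15],"roll":0},{"linear":[0,0,0.15],"roll":0},{"linear":[0,0,0.15],"roll":0},{"linear":[0,0,0.15],"roll":0},{"linear":[0,0,0.08],"roll":0},{"linear":[0,0,0],"roll":0},{"linear":[0,0,0],"roll":0}]' -1 30
python3 -m jog '[{"linear":[0,0,-0.3],"roll":0},{"linear":[0,0,-0.7],"roll":0},{"linear":[0,0,-0.9],"roll":0},{"linear":[0,0,-0.9],"roll":0},{"linear":[0,-0.5,-0.5],"roll":0},{"linear":[0,-0.9,0],"roll":0},{"linear":[0,-0.9,0],"roll":0},{"linear":[0,0,0],"roll":0}]' -1 30
python3 - <<'E'
from vis import *
for x in(.020,.023,.027):
    t=np.linspace(0,6.283,60)[:,None]; q=proj("scene",np.c_[sh(x,0)+.0292*np.c_[np.cos(t),np.sin(t)],np.full(60,.133)]); print(x,"rim box",q.min(0).round(1),q.max(0).round(1))
for a in(.85,.5,0,-.2): print("lever",a,proj("scene",[[*sh(-.085-r*np.cos(a),0),.08+r*np.sin(a)] for r in(.065,.09,.115)]).round(0).tolist())
b=optics.get_image('scene').astype(int)
for r in range(174,222,4): print(r,' '.join('%3d'%(b[r,c].sum()//3) for c in range(324,366,2)))
print()
for r in range(238,272,2): print(r,' '.join('%3d%s'%(b[r,c].sum()//3, 'p' if b[r,c,0]-b[r,c,1]>=6 and b[r,c,2]-b[r,c,1]>=1 else ' ') for c in range(314,350,2)))
E
```

```text
time_s: 31.65
position: [0.4538, 0.0608, 0.0552]
tool_rot: [[0.995, 0.102, -0.0], [0.102, -0.995, 0.0], [-0.0, -0.0, -1.0]]
ft_force: [-3.2, -0.4, 2.9]
grip_width: -0.0001
gripper_force: 1.5
time_s: 32.32
position: [0.4438, 0.1568, 0.1878]
tool_rot: [[0.994, 0.106, 0.002], [0.106, -0.994, 0.002], [0.002, -0.002, -1.0]]
ft_force: [-0.2, -0.6, -0.4]
grip_width: 0.0003
gripper_force: 0.0
0.02 rim box [318.3 241.5] [343.  264.5]
0.023 rim box [317.9 242.6] [342.6 265.7]
0.027 rim box [317.4 244.1] [342.1 267.2]
lever 0.85 [[348.0, 202.0], [350.0, 193.0], [352.0, 184.0]]
lever 0.5 [[349.0, 201.0], [351.0, 192.0], [354.0, 183.0]]
lever 0 [[348.0, 204.0], [351.0, 197.0], [353.0, 189.0]]
lever -0.2 [[348.0, 207.0], [350.0, 201.0], [352.0, 194.0]]
174  65  70  80  90  86  91  87  95  96  96  72  86 133 187 222 231 234 234 234 233 229
178  53  63  61  63  62  61  66  75  88  66  55  59  61  68  94 108 107 122 166 216 231
182  51  54  56  63  68  53  53  58  54  47  54  48  53  47  75  73  80  84  86  98 102
186  61  58  54  56  60  53  53  57  41  43  47  43  35  31  34  37  47  70  81  84  83
[... 1602 characters left out ...]
26p 225p 180p 123p 139p 164p  53   64  206 
258 189   37   40   85  175p 226p 226p 226p 225p 225p 224p 179p 165p 188p  77   52   79  230 
260 103   41   46   82   91  156p 215p 221p 222p 225p 223p 222p 187p 109p  60   53  128  236 
262 191  168   53   82   87   88  101p 145p 155p 164p 148p 123p 107p  97p  56   55  175  239 
264 207  235  127   77   88   88   90   95   96  102p 103p 105p 103p  90   53   83  230  239 
266 112  233  234   96   75   89   93   96   99p 102p 103p 104p  99p  69   52  128  236  239 
268  79  134  238  216   70   88   94   96   99p  99p  83   76   69   62   53  171  239  238 
270 125  107  176  239  197   62   91   84   70   84  118  198  227  214   75  230  239  237
```

```bash
python3 - <<'E'
from vis import *
a=cv2.imread('pics/scene0.png').astype(int); b=optics.get_image('scene').astype(int)
for r in range(180,244,3): print(r,' '.join('%3d'%(a[r,c].sum()//3) for c in range(326,362,2)),' | ',' '.join('%3d'%(b[r,c].sum()//3) for c in range(326,362,2)))
E
```

```text
180  52  56  71  72  58  57  64  74  80  86  89 103 109 109 103  96 106 104  |   53  55  70  71  58  57  64  68  52  56  58  66  71 100  96  88  97  97
183  53  55  58  61  53  54  64  72  68  75  70  70  56  61  64  79  85  94  |   53  55  58  61  53  53  62  50  44  49  46  45  40  54  58  74  79  87
186  57  54  56  61  54  53  60  61  64  73  65  40  40  41  44  52  74  87  |   58  54  57  61  54  53  49  41  42  47  44  35  30  33  37  46  68  82
189  53  58  58  63  62  66  67  75  62  61  63  38  39  40  39  64  64  65  |   53  58  58  64  62  62  46  49  41  41  44  38  39  41  39  49  59  61
192  62  52  54  57  62  60  71  74  68  71  46  39  40  40  42  58  58  58  |   61  52  54  56  56  41  47  49  44  47  37  39  40  40  37  35  36  36
195  56  48  51  50  55  55  57  62  55  50  38  38  38  40  50  56  52  53  |   56  49  52  50  39  38  39  42  37  35  36  39  39  38  34  34  32  33
198  50  54  61  55  56  59  55  57  52  40  38  39  40  38  57  58  56  55  |   50  54  60  52  37  40  37  38  36  32  38  39  40  36  35  35  34  34
201  51  49  54  61  65  58  51  50 
[... 1543 characters left out ...]
 221 169 114  84  |  238 237 232 232 232 183 135 172 177  92 214 237 237 234 221 169 114  84
234 238 233 237 237 236 235 226 222 194 226 236 237 239 238 239 238 238 233  |  238 232 237 237 236 235 226 221 194 226 235 237 239 238 239 238 238 233
237 231 136 151 193 231 239 239 238 237 236 220 239 239 239 239 238 237 214  |  231 135 152 193 230 239 239 238 237 236 220 238 239 238 239 238 237 214
240 224  92  60  73 111 191 129 158 198 220 232 239 238 239 238 239 237 237  |  215 183 179 181 187 195 132 158 198 220 232 239 238 239 238 239 237 237
243 196  55  30  30  35  41  54  63  78 172 239 239 238 239 239 238 237 238  |  111 104 102 100  97 105 164 147  79 171 238 238 238 238 239 238 236 238
```

The lever region is pixel-identical to the start image, so it sprang back and did not latch. I'll repeat the push in stages, reading the force and the jaw's pixels at each stage.

```bash
cat >> vis.py <<'E'
def jaw():
    s=env.observe(); c,t=np.cos(YAW),np.sin(YAW); w=s["position"][:2]-SH
    b=optics.get_image('scene').astype(int)
    print("shaker xy",(w@[c,t]).round(4),(w@[-t,c]).round(4),"z",s["position"][2].round(4),"F",s["ft_force"].round(1))
    for r in range(228,246,2): print(r,' '.join('%3d'%(b[r,c].sum()//3) for c in range(322,352,2)))
E
python3 -m jog '[{"linear":[0.3,0.76,0],"roll":0},{"linear":[0.3,0.76,0],"roll":0},{"linear":[0.33,0.76,0],"roll":0},{"linear":[0,0,0],"roll":0},{"linear":[0,0,0],"roll":0}]' -1 30
python3 -c "
from vis import *
go(sh(-.128,0),.155); jaw()"
```

```text
time_s: 32.83
position: [0.4915, 0.0631, 0.1868]
tool_rot: [[0.995, 0.098, -0.0], [0.098, -0.995, -0.0], [-0.0, 0.0, -1.0]]
ft_force: [-0.4, 0.4, 0.6]
grip_width: 0.0001
gripper_force: 0.0
t 32.83 pos [0.4915 0.0631 0.1868] yaw_y -84.4 units [ 0.162 -0.05   0.794] F [-0.4  0.4  0.6] w 0.0001
shaker xy -0.1345 -0.002 z 0.1868 F [-0.4  0.4  0.6]
228 240 239 239 239 239 233 149 112 139 156 134 108 104 133 121
230 239 239 239 239 238 236 214 162 155 180 197 102 197 236 227
232 239 239 239 238 234 235 234 188 134 178 158 112 228 238 240
234 239 239 239 234 238 237 237 236 228 223 195 227 237 238 240
236 239 239 237 174 219 237 240 239 238 237 237 236 231 239 240
238 239 239 226 125 117 131 177 215 238 241 240 238 222 240 240
240 239 238 217 187 181 183 189 197 133 159 200 222 233 240 239
242 237 218 152 116 110 108 110 156 192 106 100 155 238 240 239
244 216 119 106 105 103 102  98  95 116 185  85 204 240 239 239
```

```bash

python3 -m jog '[{"linear":[0.16,-0.05,0.3],"roll":0},{"linear":[0,0,0.4],"roll":0},{"linear":[-0.1,0,0.2],"roll":0},{"linear":[-0.12,0,0.12],"roll":0},{"linear":[-0.12,0,0.12],"roll":0},{"linear":[0,0,0],"roll":0}]' -1 30
python3 -c "
from vis import *
jaw()"
python3 -m jog '[{"linear":[-0.12,0,0.15],"roll":0},{"linear":[-0.12,0,0.15],"roll":0},{"linear":[-0.1,0,0.15],"roll":0},{"linear":[0,0,0],"roll":0}]' -1 30
python3 -c "
from vis import *
jaw()"
```

```text
time_s: 33.38
position: [0.482, 0.0669, 0.1411]
tool_rot: [[0.995, 0.102, -0.001], [0.102, -0.995, 0.0], [-0.001, -0.0, -1.0]]
ft_force: [0.4, -0.5, -0.8]
grip_width: 0.0001
gripper_force: 0.0
shaker xy -0.1436 0.0027 z 0.1411 F [ 0.4 -0.5 -0.8]
228 240 239 239 239 239 233 149 111 139 156 135 108 104 134 121
230 240 239 239 239 238 236 214 163 155 180 197 101 198 236 228
232 239 239 239 238 234 235 235 188 135 179 158 111 228 238 240
234 239 239 239 234 238 238 237 236 228 223 196 227 236 238 240
236 239 239 237 174 219 238 240 240 238 238 237 236 232 239 240
238 239 239 226 124 117 132 178 215 238 241 240 238 222 240 240
240 239 238 217 186 181 183 189 197 134 159 201 222 234 240 239
242 237 219 152 115 110 108 110 156 193 106 100 156 238 240 239
244 216 119 106 105 103 101  99  95 115 185  85 204 240 239 239
time_s: 33.77
position: [0.4695, 0.0651, 0.1232]
tool_rot: [[0.995, 0.102, 0.001], [0.102, -0.995, -0.0], [0.001, 0.0, -1.0]]
ft_force: [2.4, 0.1, 5.3]
grip_width: 0.0002
gripper_force: 2.5
shaker xy -0.1562 0.0022 z 0.1232 F [2.4 0.1 5.3]
228 240 238 239 239 239 233 149 112 142 167 136 108 103 134 121
230 239 239 239 239 239 237 214 178 161 195 199 101 197 236 227
232 239 239 239 238 233 223 232 177 154 190 179 121 228 238 240
234 239 239 239 234 236 234 229 196 183 150 174 228 237 238 240
236 239 239 237 226 240 239 238 236 235 227 227 219 237 239 240
238 239 239 226 149 200 233 240 240 239 238 237 237 230 240 240
240 239 238 215 190 185 186 206 220 232 240 240 233 237 240 239
242 237 218 151 116 110 108 109 155 199 145 182 206 238 240 239
244 216 119 106 104 104 102  99  95 116 192 110 192 240 239 239
```

The jaw is now moving (rows 232–242 changed) with about 6 N. I continue.

```bash

python3 -m jog '[{"linear":[-0.1,0,0.18],"roll":0},{"linear":[-0.1,0,0.18],"roll":0},{"linear":[-0.08,0,0.18],"roll":0},{"linear":[-0.06,0,0.18],"roll":0},{"linear":[-0.04,0,0.18],"roll":0},{"linear":[0,0,0.18],"roll":0},{"linear":[0,0,0],"roll":0}]' -1 30
python3 -c "
from vis import *
jaw()"
python3 -m jog '[{"linear":[0,0,0.15],"roll":0},{"linear":[0,0,0.15],"roll":0},{"linear":[0,0,0],"roll":0}]' -1 30
python3 -c "
from vis import *
jaw()"
```

```text
time_s: 34.4
position: [0.4542, 0.0637, 0.0797]
tool_rot: [[0.995, 0.102, -0.001], [0.102, -0.995, 0.0], [-0.001, -0.0, -1.0]]
ft_force: [-0.7, 0.3, 6.2]
grip_width: 0.0002
gripper_force: 2.9
shaker xy -0.1716 0.0022 z 0.0797 F [-0.7  0.3  6.2]
228 240 238 238 238 238 232 148 112 155 230 145 108 103 133 121
230 239 238 239 238 239 237 213 178 191 230 200 101 196 236 227
232 238 239 239 238 237 219 232 157 219 212 217 122 228 238 239
234 238 239 239 238 227 140 207 111 214 134 187 228 237 238 240
236 239 239 238 233 204 162 206 131 131 153 218 211 237 239 240
238 239 239 235 230 235 232 220 193 157 207 229 144 236 239 239
240 238 238 228 226 221 218 229 234 235 229 218 180 238 240 239
242 237 219 160 114 108 106 124 164 226 237 236 228 239 239 239
244 217 126 106 104 103 101  98  96 125 228 238 207 240 239 239
time_s: 34.7
position: [0.4543, 0.0637, 0.0678]
tool_rot: [[0.995, 0.102, -0.001], [0.102, -0.995, -0.0], [-0.001, -0.0, -1.0]]
ft_force: [-1.9, 0.2, 4.8]
grip_width: -0.0
gripper_force: 2.2
shaker xy -0.1714 0.0022 z 0.0678 F [-1.9  0.2  4.8]
228 239 238 238 238 238 232 149 111 156 235 151 108 103 133 121
230 239 238 239 238 239 237 214 165 184 233 199 100 196 235 227
232 238 239 239 238 237 219 232 134 222 210 195 122 228 238 239
234 238 239 239 238 228 140 208 126 196 122 186 228 237 238 240
236 239 239 238 236 206 156 198 127 128 157 224 211 237 239 240
238 239 239 234 230 232 222 209 194 154 202 228 144 236 240 239
240 238 238 228 226 223 224 229 231 223 212 212 171 238 240 239
242 237 219 161 113 109 109 125 164 225 236 235 222 239 239 239
244 215 125 106 104 103 101  98  96 125 227 237 215 240 239 239
```

Force falls from 6.2 N to 4.8 N as the lever goes down, so it's still short of dead centre and just needs to go lower than last time.

```bash

python3 -m jog '[{"linear":[0,0,0.15],"roll":0},{"linear":[0,0,0.15],"roll":0},{"linear":[0,0,0.1],"roll":0},{"linear":[0,0,0],"roll":0}]' -1 30
python3 -m jog '[{"linear":[0,0,0.1],"roll":0},{"linear":[0,0,0.1],"roll":0},{"linear":[0,0,0],"roll":0}]' -1 30
python3 -c "
from vis import *
jaw()"
```

```text
time_s: 35.08
position: [0.4544, 0.0637, 0.0516]
tool_rot: [[0.995, 0.102, -0.001], [0.102, -0.995, 0.0], [-0.001, -0.0, -1.0]]
ft_force: [-1.5, -0.5, 1.9]
grip_width: 0.0001
gripper_force: 1.0
time_s: 35.33
position: [0.4547, 0.0638, 0.0435]
tool_rot: [[0.995, 0.102, -0.001], [0.102, -0.995, 0.0], [-0.001, -0.0, -1.0]]
ft_force: [0.6, -0.7, 0.2]
grip_width: -0.0001
gripper_force: 0.0
shaker xy -0.171 0.0023 z 0.0435 F [ 0.6 -0.7  0.2]
228 239 238 238 238 238 232 149 109 166 215 136 107 103 133 121
230 239 238 239 238 238 237 212 130 183 206 196 100 195 235 226
232 238 239 239 238 237 219 231 168 172 138 160 121 227 238 239
234 238 239 238 238 227 138 155 145 118 151 224 228 236 237 240
236 239 238 238 237 205 155 177 127 136 170 226 211 237 238 240
238 239 239 234 230 229 218 212 195 154 214 228 143 236 239 239
240 238 238 228 226 222 224 228 224 221 206 217 170 238 240 239
242 237 219 160 113 109 108 125 164 225 236 234 222 239 239 238
244 215 125 106 104 103 100  98  96 124 227 237 215 240 239 239
```

The force dropped to zero, so the lever has snapped past dead centre. I follow it down a little to confirm the stop, then lift and check.

```bash

python3 -m jog '[{"linear":[0,0,0.1],"roll":0},{"linear":[0,0,0.08],"roll":0},{"linear":[0,0,0],"roll":0}]' -1 30
python3 -m jog '[{"linear":[0,0,-0.3],"roll":0},{"linear":[0,0,-0.7],"roll":0},{"linear":[0,0,-0.9],"roll":0},{"linear":[0,0,-0.9],"roll":0},{"linear":[0,-0.5,-0.7],"roll":0},{"linear":[0,-0.9,0],"roll":0},{"linear":[0,-0.9,0],"roll":0},{"linear":[0,-0.9,0],"roll":0},{"linear":[0,0,0],"roll":0},{"linear":[0,0,0],"roll":0}]' -1 30
python3 - <<'E'
from vis import *
jaw()
b=optics.get_image('scene').astype(int)
for r in range(180,220,3): print(r,' '.join('%3d'%(b[r,c].sum()//3) for c in range(326,362,2)))
print()
for r in range(238,272,2): print(r,' '.join('%3d%s'%(b[r,c].sum()//3, 'p' if b[r,c,0]-b[r,c,1]>=6 and b[r,c,2]-b[r,c,1]>=1 else ' ') for c in range(314,350,2)))
E
```

```text
time_s: 35.63
position: [0.4545, 0.0637, 0.0364]
tool_rot: [[0.995, 0.102, -0.001], [0.102, -0.995, 0.0], [-0.001, -0.0, -1.0]]
ft_force: [0.6, 0.1, 0.1]
grip_width: 0.0001
gripper_force: 0.0
time_s: 36.47
position: [0.4412, 0.1924, 0.1769]
tool_rot: [[0.994, 0.105, -0.0], [0.105, -0.994, -0.0], [-0.0, 0.0, -1.0]]
ft_force: [-0.3, -0.1, -1.3]
grip_width: 0.0005
gripper_force: 0.0
shaker xy -0.1718 0.1316 z 0.1769 F [-0.3 -0.1 -1.3]
228 239 237 238 238 237 231 147 108 165 214 135 107 102 132 120
230 238 238 238 237 238 236 211 129 182 204 194  99 195 235 226
232 237 238 238 237 236 218 230 167 171 136 160 121 226 237 238
234 238 238 238 237 226 137 154 144 117 151 224 227 236 237 239
236 238 238 237 236 204 154 176 127 135 168 224 210 236 238 239
238 238 238 234 230 228 217 211 194 153 213 227 143 235 239 238
240 238 237 227 225 221 224 228 223 220 204 217 169 237 239 238
242 236 217 159 111 108 108 124 163 224 235 233 221 238 239 238
244 213 124 105 103 102 100  97  95 124 226 236 214 239 238 238
180  52  56  70  71  58  57  64  74  81  85  89 103 108  87  66  61  67  68
183  53  54 
[... 1873 characters left out ...]
26p 224p 158p 115p 131p 161p  53   63  206 
258 190   37   44   91p 184p 226p 226p 226p 225p 224p 224p 179p 165p 188p  78   53   78  229 
260 104   41   47   82   95  164p 216p 222p 224p 226p 223p 220p 181p 109p  61   53  127  236 
262 192  168   53   83   87   89p 107p 148p 171p 171p 149p 122p 106p  96p  57   55  175  239 
264 208  235  127   78   87   89   92p  94   98  102p 102p 104  103p  89   52   82  229  239 
266 112  233  233   96   75   89   93   97p  99p 102p 103p 103p 100p  69   53  128  236  238 
268  79  134  237  216   71   89   94   96   98   99p  87   75   69   61   54  171  239  238 
270 126  107  176  239  197   61   92   85   71   84  118  197  227  214   76  230  239  237
```

The jaw stays closed and the lever has moved down. Its pixel position doesn't quite prove it is fully down, so I press once more to feel the stop.

```bash

python3 - <<'E'
from vis import *
b=optics.get_image('scene').astype(int)
for r in range(202,212): print(r,' '.join('%3d'%(b[r,c].sum()//3) for c in range(342,356)))
for a in(.85,0,-.05,-.1,-.15,-.2): print(a,proj("scene",[[*sh(-.085-.062*np.cos(a),0),.08+.062*np.sin(a)]]).round(1))
go(sh(-.173,.002),.05)
E
python3 -m jog '[{"linear":[0,0.8,0],"roll":0},{"linear":[0,0.8,0],"roll":0},{"linear":[0,0.8,0],"roll":0},{"linear":[0,0.82,0],"roll":0},{"linear":[0,0,0],"roll":0},{"linear":[0,0,0.8],"roll":0},{"linear":[0,0,0.8],"roll":0},{"linear":[0,0,0.8],"roll":0},{"linear":[0,0,0.7],"roll":0},{"linear":[0,0,0],"roll":0}]' -1 30
```

```text
202  49  46  37  35  40  44  44  43  40  32  30  29  35  38
203  48  40  35  37  41  44  44  43  40  34  30  32  37  39
204  48  42  34  37  43  42  44  44  42  37  32  32  39  38
205  51  40  34  42  48  47  45  44  44  39  33  36  38  37
206  53  38  36  61  91  85  71  67  49  40  38  41  39  37
207  50  39  53 119 184 179 154 136  66  40  36  42  39  36
208  45  41  83 159 217 217 205 178  77  35  36  38  35  37
209  42  52 123 205 221 220 211 167  70  32  35  36  36  37
210  40  64 143 220 222 220 207 130  53  34  36  37  38  40
211  44  89 167 219 221 220 203 100  41  36  37  37  40  42
0.85 [[347.4 203.3]]
0 [[348.1 205.3]]
-0.05 [[348.  205.9]]
-0.1 [[347.9 206.5]]
-0.15 [[347.7 207.2]]
-0.2 [[347.6 207.9]]
t 36.62 pos [0.4419 0.1903 0.1769] yaw_y -84.2 units [-0.05   3.184  3.174] F [-0.1 -0.6  1. ] w -0.0003
time_s: 37.45
position: [0.4521, 0.0624, 0.0492]
tool_rot: [[0.995, 0.1, -0.009], [0.1, -0.995, 0.001], [-0.008, -0.002, -1.0]]
ft_force: [-0.3, -0.8, -0.8]
grip_width: -0.0001
gripper_force: 0.0
```

```bash

python3 -m jog '[{"linear":[0,0,0.2],"roll":0},{"linear":[0,0,0.15],"roll":0},{"linear":[0,0,0.1],"roll":0},{"linear":[0,0,0],"roll":0}]' -1 30
python3 -m jog '[{"linear":[0,0,0.1],"roll":0},{"linear":[0,0,0.06],"roll":0},{"linear":[0,0,0],"roll":0}]' -1 30
```

```text
time_s: 37.78
position: [0.4557, 0.0627, 0.036]
tool_rot: [[0.995, 0.102, 0.002], [0.102, -0.995, -0.0], [0.002, 0.001, -1.0]]
ft_force: [-1.4, -0.3, 4.5]
grip_width: -0.0003
gripper_force: 2.1
time_s: 38.03
position: [0.4563, 0.0626, 0.0343]
tool_rot: [[0.995, 0.103, 0.007], [0.103, -0.995, -0.002], [0.007, 0.002, -1.0]]
ft_force: [-19.5, -1.1, 63.7]
grip_width: -0.0001
gripper_force: 33.1
```

A hard stop at 35 mm, so the lever is fully down. I retreat and do a final check.

```bash

python3 -m jog '[{"linear":[0,0,-0.3],"roll":0},{"linear":[0,0,-0.7],"roll":0},{"linear":[0,0,-0.9],"roll":0},{"linear":[0,0,-0.9],"roll":0},{"linear":[0,0,-0.9],"roll":0},{"linear":[0,-0.6,0],"roll":0},{"linear":[0,-0.9,0],"roll":0},{"linear":[0,-0.9,0],"roll":0},{"linear":[0,-0.5,0],"roll":0},{"linear":[0,0,0],"roll":0},{"linear":[0,0,0],"roll":0},{"linear":[0,0,0],"roll":0}]' -1 30
python3 - <<'E'
from vis import *
jaw()
a=cv2.imread('pics/scene0.png')[:,:,::-1].astype(int); b=optics.get_image('scene').astype(int)
for r in(206,207,208): print(r,b[r,342:356].sum(1)//3)
for r in range(240,266,4): print(r,' '.join('%3d'%(b[r,c].sum()//3) for c in range(314,350,2)))
d=abs(a-b).sum(2)
for n,(x0,x1,y0,y1) in dict(large=(180,215,165,208),tape=(195,232,212,242),purple=(298,322,160,190),orange=(370,398,200,232),brown=(222,246,132,164),bottles=(400,460,230,380)).items(): print(n,(d[y0:y1,x0:x1]>60).mean().round(3))
E
```

```text
time_s: 39.03
position: [0.4432, 0.1779, 0.1772]
tool_rot: [[0.995, 0.102, 0.001], [0.102, -0.995, -0.0], [0.001, 0.0, -1.0]]
ft_force: [0.6, -0.3, -0.5]
grip_width: 0.0003
gripper_force: 0.0
shaker xy -0.1712 0.1169 z 0.1772 F [ 0.6 -0.3 -0.5]
228 239 238 238 238 237 231 147 109 165 213 135 106 102 131 119
230 238 238 238 237 238 236 211 130 182 205 195 100 195 235 226
232 237 238 238 237 236 218 230 167 171 137 159 120 227 237 238
234 238 238 238 237 226 137 154 144 116 150 224 227 236 237 239
236 238 238 237 236 204 154 176 127 135 168 225 209 236 238 239
238 238 238 234 230 228 218 211 193 153 213 227 143 235 239 238
240 237 237 227 225 222 224 228 223 220 204 217 168 237 239 238
242 236 218 159 112 108 108 124 163 225 235 233 221 238 239 238
244 213 124 104 104 102 100  98  96 123 226 236 214 239 238 238
206 [40 36 36 61 90 85 71 66 48 40 37 41 39 36]
207 [ 42  37  53 119 184 178 154 137  66  40  38  43  39  36]
208 [ 42  41  82 159 217 216 206 179  77  36  35  39  37  37]
240 237 237 238 238 237 237 227 224 222 223 228 223 220 204 217 169 237 239
244 236 238 236 234 214 124 104 103 102 100  98  95 123 226 236 214 239 238
248 238 235 135 199 104 105 104 104 102 100  96  92  87  94 216 237 239 238
252 236 196  74 199 104 105 127 181 175 147 108  87  86  87 182 236 237 238
256 222  47  41 150 212 225 226 226 226 226 224 158 115 130 161  53  64 207
260 103  40  47  83  95 163 216 222 224 226 223 220 180 109  61  53 128 236
264 208 235 127  78  87  88  91  94  99 103 103 104 103  89  53  82 229 239
large 0.0
tape 0.0
purple 0.008
orange 0.311
brown 0.257
bottles 0.0
```

```bash
python3 -c "
from rig import env; print(env.close_job())"
```

```text
the job is handed in; nothing more can be done
None
```

The smaller beaker stands mouth up on the shaker mat, clamped with the lever latched fully down (it took a second push), and the job is handed in at about 39 s; the larger beaker, bottles and tape show no change in the camera image.

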